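# Recharge the filament dry-air station and open one valve

## Robot

A 7-joint arm with a two-finger parallel gripper is mounted at the origin on the work surface. World frame = base frame: x ahead of the robot, y to its left, z up, the work surface at z = 0. Lengths are in m, angles in rad, forces in N, time in s.
With the tool pointing down it reaches from about 0.425 to 0.925 m from the base axis. Payload 6.8 kg.
Tool frame: the origin (TCP) lies on the centre line of the jaws, within the pads' length; the fingertips stand 11 mm ahead of it and the grasp point (between the pads) lies 8 mm behind it; z points along the fingers, y is the direction in which the jaws open and shut (so a half turn about z gives the same grasp; the last joint's range is limited). The gripper opens to 85 mm and grips with 20 to 120 N. Pads are 22 mm wide; open, the fingers measure 114 mm over their backs; the gripper's body (76 mm by 85 mm) begins 54 mm behind the grasp point. The pads swing forward as they close: fully open they stand 13 mm farther back than shut.
Start: joints at [-1.365, 0.477, 0.022, 1.555, -0.011, 1.109, -0.083], TCP at [0.208, 0.642, 0.203] pointing down, gripper open.
Joint ranges: [-2.96, 2.96], [-0.34, 2.1], [-1.41, 1.46], [0.24, 2.44], [-1.37, 4.51], [0.17, 1.92], [-2.96, 2.96]. Speed limits (rad/s): [2.39, 2.39, 3.14, 3.14, 3.14, 3.14, 3.14].

## Interface

Orientations are given as a rotation vector (axis times angle).
In Python, from bench import r gives the robot as it stands.
- The arm moves only by the tool send_rows, never from a script. Its argument "deltas" is a list of rows, each a list of 7 numbers: the opening, from 0 (shut) to 1 (fully open), then the shift along the tool's x, y, z as a fraction of full scale, then the turn, a rotation vector about the tool's x, y, z as a fraction of full scale. In form: [[hand, x, y, z, ax, ay, az], ...]. A call has 1 to 20 rows; each row is the pose to reach, as a shift and turn from the pose commanded when the call began, along the tool's axes at that moment, turning the shorter way round; what a row does not reach only later rows make up. Full scale, the value 1, is 150 mm for a shift and 180 degrees for a turn. A row lasts 1/12 s, in which the tool goes at most 41.7 mm and 7.16 degrees, less where a joint would pass 70% of its speed; a pose out of reach is approached as far as the arm can. A call with a number of a shift or a turn outside -1 to 1 is refused whole. A call with a gripper value outside its range is refused whole. The fingers move at their own pace and stop on an object; "squeeze" is the grip in N (left out, the last holds). Time passes only in rows, so rows that repeat a pose let the fingers close. It gives the time, the measured TCP pose, the force and the opening at its end, in the units of the state.
- r.get_obs(): the state, without advancing time (a new reading comes with each control period).
- r.grab_frame(name): name is "scene" or "side" or "wrist"; returns a dict with "pixels" (420x560x3 uint8, red, green, blue), "camera_matrix" (3x3 intrinsics, pixels), "dist_coeffs" ([k1, k2, p1, p2, k3] as OpenCV has them; the pictures are not rectified), "rvec" (rotation vector, rad) and "tvec" (3), from world to camera coordinates, as OpenCV has them. Camera axes: x right, y down, z forward; pixel columns grow to the right and rows downward; lengths in m; the calibration is good to about 2 mm. A picture is of the moment at which its call begins. There is no depth.
- r.hand_in(): hands the job in, once; it reports no verdict.
The state is a dict: "clock": time; "joints": joint angles; "qvel": joint speeds; "tau": joint torques, N m; "tcp_pos": TCP position; "orientation": TCP orientation; "contact_force": force on the tool from outside, world axes, zero at the start; "moment": the same for the moment, N m; "grip_width": finger opening in m.
Only numpy, scipy, OpenCV 4.12 (cv2) and the standard library are available. Lean on these libraries where they do the work, as an engineer would, in place of code of your own. Each camera call takes 0.05 s, during which the arm holds its last target. There are 200 camera calls.

## Task

Put the dry-air station back into service. The fresh (orange) desiccant cartridge is lying on the bench: stand it upright on its foot on the bench and let go, then take it by its wing, lower it into the station's well, push it down against the spring and turn it a quarter clockwise until it clicks up home. Then open the orange valve to its green mark without touching the knobs beside it, and leave everything else on the bench where it is.

Things in the scene. Friction and masses are not known exactly. Their poses are not given: they have to be found in the camera images.
- fresh_mid (a point): Fresh desiccant cartridge, orange, 95 mm tall, 0.2 kg give or take a third. This point: on its axis half-way up. Own z runs from foot to wing, own x along wing and lugs. Middle part (22 to 72 mm above the foot): white octagonal can with orange band, 46 mm over flats, which face own x, own y and the diagonals. Starts lying on a flat, z level, its wing flat (y vertical).
- fresh_wing (a point): Centre of the fresh cartridge's orange twisting wing on top of the can: 40 mm long along own x, 12 mm thick along own y, 23 mm high (72 to 95 mm above the foot). Axes as above.
- fresh_foot (a point): Centre of the fresh cartridge's foot. Grey round neck 32 mm across, 0 to 22 mm above the foot (chamfered to 26 mm at the end); two steel lugs on it, opposite each other along own x, reaching 22 mm from the axis, 7 mm wide, 4 to 10 mm above the foot. Axes as above.
- spent_mid (a point): The spent cartridge: same shape and size but with a dark green band and wing, also lying on the bench; same point and axes. It stays where it is.
- station: Dry-air station: white console, 150 (own x) by 330 (own y) by 75 mm high, fixed. Origin under its centre, own z up; its -x side is the front with the air fittings. On its flat deck, 75 mm above the bench: the round cartridge well towards own +y and a row of five valves along own y.
- well (a point): Centre of the well's mouth, at deck height (75 mm), 115 mm from the console's centre towards own +y; axes as the console's. Bore 56 mm across. White deck marks along own x: direction of lugs and wing when the cartridge goes in, foot down. Green dots along own y: direction of the wing when locked.
- well_lip (a point): Top of the bayonet lip in the well, 48 mm below the deck, hole 37 mm across, with two lug slots 13 mm wide along own x. Dropped in, the foot rests on a spring plate 58 mm below the deck, lugs still in the slots. It must be pushed down 10 mm more (foot 68 mm below the deck; spring 4 N rising to 11 N; 12.5 mm at most) before it can turn.
- well_lock (a point): Where the foot's centre is when locked, 62 mm below the deck: pushed down, the cartridge turns 90 degrees clockwise seen from above (stop about 10 degrees further; it cannot turn the other way); let rise 6 mm, the lugs click up into pockets, wing along own y with some 10 degrees of play, can top 10 mm above the deck.
- valve_orange: Needle valve with the orange knob, the one to open. Five valves stand in a row along the console's own y, 42 mm apart, the colours in any order. Origin on the knob's axis at deck height, axes as the console's. Round knob 24 mm across, from 8 to 30 mm above the deck, a line on top as pointer; green mark on the dial at own -x, short black mark (closed) at own +y.
- knob_orange (a joint): Angle of the orange knob, rad: 0 closed (pointer at own +y), growing anticlockwise seen from above as the valve opens; at 1.571 the pointer is on the green mark (own -x); stop at 2.6. Starts between 0 and 0.6. Friction 0.03 N m; stays where left.
- valve_blue: Needle valve with the blue knob, same size and axes as the orange one. Not to be touched.
- valve_white: Needle valve with the white knob, same size and axes as the orange one. Not to be touched.
- valve_black: Needle valve with the black knob, same size and axes as the orange one. Not to be touched.
- valve_purple: Needle valve with the purple knob, same size and axes as the orange one. Not to be touched.
- spool: Spool of orange filament lying flat, 200 mm across, 60 mm high; origin under its centre. Leave alone.
- tray: Open blue tray with brass nozzles, 110 by 75 by 22 mm; origin under its centre. Leave alone.
- glue: White glue stick with a red cap, standing, 31 mm across, 98 mm high; origin under its centre. Leave alone.
- scraper: Scraper with a black handle, 200 mm long, lying along its own x; origin under its middle. Leave alone.
- driver: Blue screwdriver, 170 mm long, lying along its own x, 26 mm high; origin under its middle. Leave alone.
- bracket: Orange printed angle bracket, 60 by 30 by 40 mm; origin under its base. Leave alone.
- carton: Small cardboard carton, 85 by 55 by 24 mm; origin under its centre. Leave alone.
Not all that is in view belongs to the job. Leave any blue or yellow look-alike of the part that bears fresh_mid alone.

How it is judged:
By the outcome, as a careful person would: the job done as asked, in the order asked, and still so for the second after the job is handed in, with the robot touching nothing.
It also fails if it takes over 72 s, if anything falls off the work surface, if the arm or the gripper's body presses on something with over 40 N, if the wrist force passes 120 N, or if a joint passes its speed limit or range.

## Working session

There is one attempt and no reset: what is moved stays moved. The work goes in short steps, Python scripts to look and compute and a tool call to move; the robot and the scene stay as the last step left them, time stands still between calls to the robot, and variables do not carry over. Pictures are saved under pics/ and viewed, about 8 in all and at most 12, crops included, and the job is handed in when it is done.

Besides the shell and the picture viewer there is one more tool, called after "Emit:" by a JSON object that holds its "api" and its "payload". send_rows: Moves the arm, as the interface text tells. Shift numbers are shares of 150 mm and turn numbers shares of 180 degrees, none past 1 either way. Its arguments: {"type":"object","properties":{"deltas":{"type":"array","items":{"type":"array","items":{"type":"number"}}},"squeeze":{"type":"number"}},"required":["deltas"]}

```bash
mkdir -p pics; ls; cat > h.py <<'E'
import numpy as np, cv2
from scipy.spatial.transform import Rotation as R
from bench import r
def grab(n,save=None):
    f=r.grab_frame(n)
    if save: cv2.imwrite('pics/'+save,f['pixels'][:,:,::-1])
    return f
def ray(f,uv):
    K=np.array(f['camera_matrix']);d=np.array(f['dist_coeffs'])
    p=cv2.undistortPoints(np.array(uv,float).reshape(-1,1,2),K,d).reshape(-1,2)
    M=R.from_rotvec(np.ravel(f['rvec'])).as_matrix();t=np.ravel(f['tvec'])
    return -M.T@t,(np.c_[p,np.ones(len(p))])@M
def onz(f,uv,z):
    c,d=ray(f,uv); return c+d*((z-c[2])/d[:,2])[:,None]
def proj(f,P):
    return cv2.projectPoints(np.array(P,float).reshape(-1,3),np.array(f['rvec']),np.array(f['tvec']),np.array(f['camera_matrix']),np.array(f['dist_coeffs']))[0].reshape(-1,2)
E
python3 - <<'E'
from h import *
np.set_printoptions(precision=3,suppress=True)
import pickle
F={}
for n in ['scene','side','wrist']:
    F[n]=f=grab(n); 
    c,_=ray(f,[[280,210]]); print(n,c, onz(f,[[280,210]],0))
pickle.dump(F,open('F0.pkl','wb'))
cv2.imwrite('pics/a.png',cv2.resize(F['scene']['pixels'][:,:,::-1],(800,600),interpolation=cv2.INTER_CUBIC))
cv2.imwrite('pics/b.png',cv2.resize(F['side']['pixels'][:,:,::-1],(800,600),interpolation=cv2.INTER_CUBIC))
print(r.get_obs())
E
```

```text
pics
scene [1.159 0.472 1.143] [[ 0.472 -0.081  0.   ]]
side [0.478 1.519 0.97 ] [[ 0.523 -0.148  0.   ]]
wrist [0.127 0.669 0.373] [[0.247 0.628 0.   ]]
{'clock': 0.15, 'joints': array([-1.365,  0.478,  0.022,  1.556, -0.012,  1.109, -0.083]), 'qvel': array([-0.   , -0.002, -0.002, -0.003, -0.002, -0.001,  0.002]), 'tau': array([  0.003, -59.693,   1.61 , -28.149,   0.013,   0.006,   0.   ]), 'tcp_pos': array([0.208, 0.642, 0.202]), 'orientation': array([-0.491, -3.103,  0.002]), 'contact_force': array([ 0.141, -0.139, -0.689]), 'moment': array([ 0.029, -0.052,  0.003]), 'grip_width': 0.08558150859250287}
```

View pics/a.png

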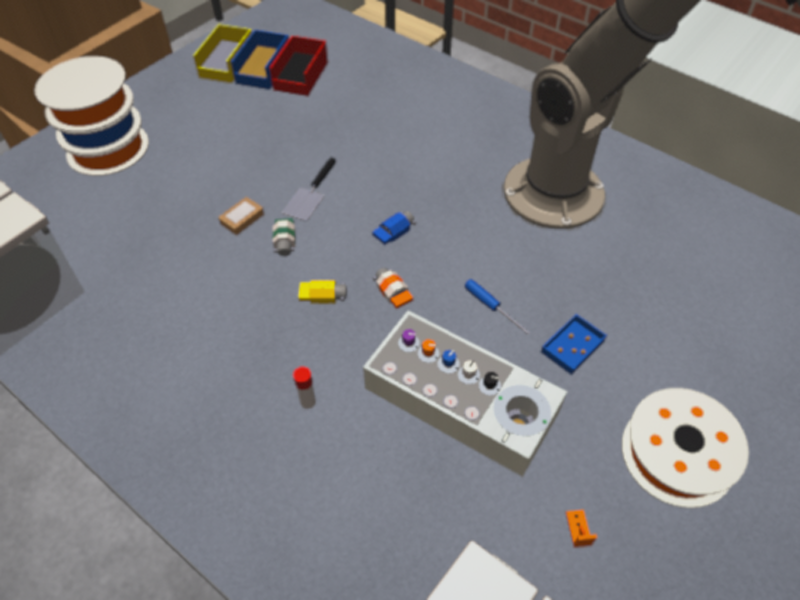

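View pics/b.png

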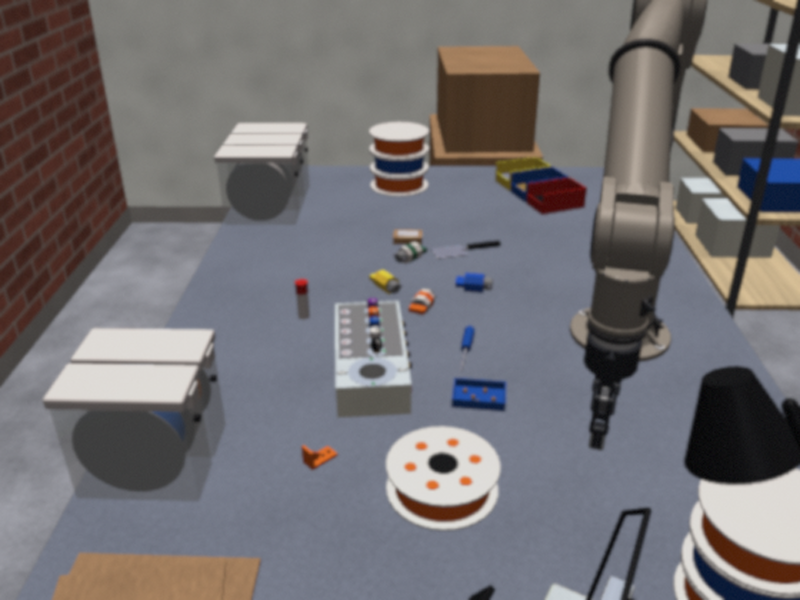

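Two views of the bench, 800-scale scene pixels. Candidates for the fresh cartridge:
- White can with orange band and wing at (394,287). This one fits "fresh".
- Blue body at (394,227) and yellow at (322,291), both look-alikes.
- Green-banded spent cartridge at (284,235).

The orange knob is at (429,347), between purple and blue. The well is at (522,408).

```bash
python3 - <<'E'
from h import *
import pickle
np.set_printoptions(precision=4,suppress=True)
F=pickle.load(open('F0.pkl','rb'));f=F['scene'];s=0.7
P=lambda uv,z:onz(f,np.array(uv)*s,z)
print('cart (mid,wing tip,foot)',P([[394,287],[405,300],[380,275]],.023))
c=P([[410,313],[566,395],[527,460],[365,368]],.075);print('deck',c,c.mean(0))
print([np.linalg.norm(c[i]-c[i-1]) for i in range(4)])
print('knobs',P([[408,337],[429,347],[449,357],[470,368],[491,380]],.105))
print('well',P([[522,408]],.075))
print('others',P([[394,227],[322,291],[284,235],[497,305]],.02))
a=f['pixels'][170:330,240:410,::-1]
cv2.imwrite('pics/c.png',cv2.resize(a,None,fx=4,fy=3.75 and 4,interpolation=cv2.INTER_CUBIC)[:600])
o=r.get_obs();print(R.from_rotvec(o['orientation']).as_matrix())
E
```

```text
cart (mid,wing tip,foot) [[ 0.467  -0.1005  0.023 ]
 [ 0.4793 -0.0622  0.023 ]
 [ 0.4603 -0.1431  0.023 ]]
deck [[ 0.5293 -0.0107  0.075 ]
 [ 0.5001  0.3124  0.075 ]
 [ 0.646   0.3249  0.075 ]
 [ 0.6755  0.002   0.075 ]] [0.5877 0.1571 0.075 ]
[np.float64(0.1467101371114151), np.float64(0.32435971807968755), np.float64(0.14649238764226896), np.float64(0.3242053659074023)]
knobs [[0.5913 0.0332 0.105 ]
 [0.5851 0.0756 0.105 ]
 [0.58   0.1159 0.105 ]
 [0.5757 0.1579 0.105 ]
 [0.5731 0.2002 0.105 ]]
well [[0.5695 0.2658 0.075 ]]
others [[ 0.3342 -0.2078  0.02  ]
 [ 0.5645 -0.2101  0.02  ]
 [ 0.5013 -0.3797  0.02  ]
 [ 0.3725  0.0887  0.02  ]]
[[-0.9512  0.3087 -0.0003]
 [ 0.3087  0.9512 -0.0013]
 [-0.0001 -0.0014 -1.    ]]
```

View pics/c.png

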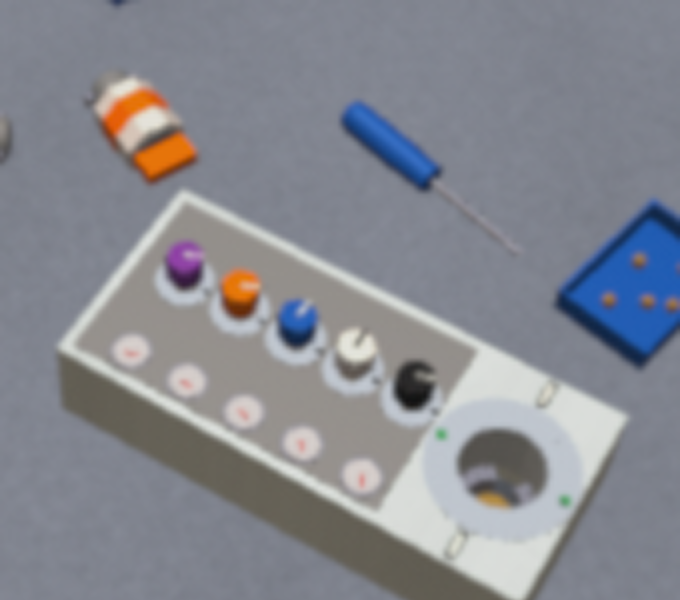

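The enlarged crop shows the orange and white cartridge, wing at the lower right, next to the console's purple end. The orange knob is second in the row and its pointer faces right. I'm moving over there now.

Emit:
{"api": "send_rows", "payload": {"deltas": [[1, -0.96, -0.89, -0.2, 0, 0, 0], [1, -0.96, -0.89, -0.2, 0, 0, 0], [1, -0.96, -0.89, -0.2, 0, 0, 0], [1, -0.96, -0.89, -0.2, 0, 0, 0], [1, -0.96, -0.89, -0.2, 0, 0, 0], [1, -0.96, -0.89, -0.2, 0, 0, 0]]}}

```text
clock: 0.65
tcp_pos: [0.3097, 0.4641, 0.2336]
orientation: [0.506, 3.098, -0.002]
contact_force: [0.1, 0.5, -0.4]
grip_width: 0.0858
```

Emit:
{"api": "send_rows", "payload": {"deltas": [[1, -0.96, -0.89, -0.1, 0, 0, 0], [1, -0.96, -0.89, -0.1, 0, 0, 0], [1, -0.96, -0.89, -0.1, 0, 0, 0], [1, -0.96, -0.89, -0.1, 0, 0, 0], [1, -0.96, -0.89, -0.1, 0, 0, 0], [1, -0.96, -0.89, -0.1, 0, 0, 0]]}}

```text
clock: 1.15
tcp_pos: [0.4036, 0.2926, 0.2481]
orientation: [0.506, 3.099, -0.002]
contact_force: [0.0, -0.1, 0.4]
grip_width: 0.0852
```

Emit:
{"api": "send_rows", "payload": {"deltas": [[1, -0.43, -0.84, 0, 0, 0, 0], [1, -0.43, -0.84, 0, 0, 0, 0], [1, -0.43, -0.84, 0, 0, 0, 0], [1, -0.43, -0.84, 0, 0, 0, 0], [1, -0.43, -0.84, 0, 0, 0, 0]]}}

```text
clock: 1.57
tcp_pos: [0.4229, 0.155, 0.2475]
orientation: [0.502, 3.101, -0.001]
contact_force: [0.1, 0.1, 0.6]
grip_width: 0.085
```

Emit:
{"api": "send_rows", "payload": {"deltas": [[1, -0.43, -0.84, 0, 0, 0, 0], [1, -0.43, -0.84, 0, 0, 0, 0], [1, -0.43, -0.84, 0, 0, 0, 0], [1, -0.43, -0.84, 0, 0, 0, 0], [1, -0.43, -0.84, 0, 0, 0, 0]]}}

```text
clock: 1.98
tcp_pos: [0.4453, 0.0163, 0.2476]
orientation: [0.5, 3.101, -0.001]
contact_force: [0.2, 0.7, 0.8]
grip_width: 0.0854
```

Emit:
{"api": "send_rows", "payload": {"deltas": [[1, -0.43, -0.84, 0, 0, 0, 0.47], [1, -0.43, -0.84, 0, 0, 0, 0.47], [1, -0.43, -0.84, 0, 0, 0, 0.47], [1, -0.43, -0.84, 0, 0, 0, 0.47], [1, -0.43, -0.84, 0, 0, 0, 0.47], [1, -0.43, -0.84, 0, 0, 0, 0.47], [1, -0.43, -0.84, 0, 0, 0, 0.47], [1, -0.43, -0.84, 0, 0, 0, 0.47], [1, -0.43, -0.84, 0, 0, 0, 0.47], [1, -0.43, -0.84, 0, 0, 0, 0.47], [1, -0.43, -0.84, 0, 0, 0, 0.47], [1, -0.43, -0.84, 0, 0, 0, 0.47], [1, -0.43, -0.84, 0, 0, 0, 0.47], [1, -0.43, -0.84, 0, 0, 0, 0.47]]}}

```text
clock: 3.15
tcp_pos: [0.4678, -0.1183, 0.2473]
orientation: [-2.446, -1.971, 0.0]
contact_force: [-0.1, -0.4, 0.6]
grip_width: 0.0852
```

```bash
python3 - <<'E'
from h import *
import pickle
np.set_printoptions(precision=4,suppress=True)
f=grab('wrist','d.png');pickle.dump(f,open('F1.pkl','wb'))
o=r.get_obs();print(o['clock'],o['tcp_pos'],R.from_rotvec(o['orientation']).as_matrix(),o['joints'])
E
```

```text
3.2 [ 0.4677 -0.1187  0.2474] [[ 0.2127  0.9771 -0.0002]
 [ 0.9771 -0.2127  0.0001]
 [ 0.     -0.0002 -1.    ]] [-0.5133  0.112   0.6975  1.9814 -0.0817  1.0758  0.0057]
```

View pics/d.png

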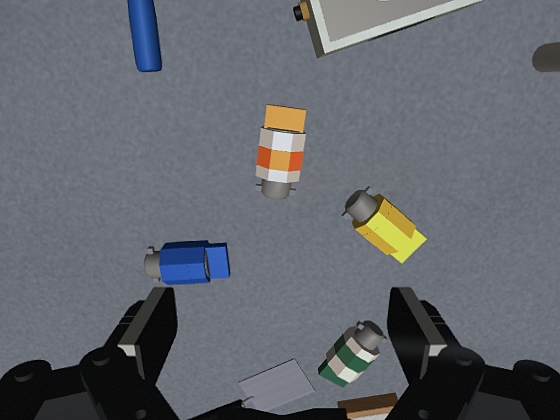

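The wrist view shows the fresh cartridge at about (281,150), wing tip at (286,107) and foot at (276,197). Yellow is at (385,225), blue at (190,260) and spent at (350,355).

```bash
python3 - <<'E'
from h import *
import pickle
np.set_printoptions(precision=4,suppress=True)
f=pickle.load(open('F1.pkl','rb'))
w=onz(f,[[266,105],[306,109]],.029);print('wing tip',w,w.mean(0),np.linalg.norm(w[1]-w[0]))
c=onz(f,[[258,172],[302,176],[263,131],[306,136]],.026);print('can sides',c)
ft=onz(f,[[276,198]],.023);print('foot',ft)
# white/orange can mask: top band
hsv=cv2.cvtColor(f['pixels'],cv2.COLOR_RGB2HSV);m=((hsv[...,1]>150)&(hsv[...,0]<22)&(hsv[...,2]>130)).astype('uint8')
m[:95]=0;m[195:]=0;m[:,:245]=0;m[:,320:]=0
n,l,st,ce=cv2.connectedComponentsWithStats(m)
for i in range(1,n):
  if st[i,4]>60:
    print(st[i],ce[i],onz(f,[ce[i]],.029), cv2.minAreaRect(np.argwhere(l==i)[:,::-1].astype('float32')))
a=w.mean(0)-ft[0];print('len',np.linalg.norm(a),np.degrees(np.arctan2(a[1],a[0])))
E
```

```text
wing tip [[ 0.4652 -0.0515  0.029 ]
 [ 0.5037 -0.0638  0.029 ]] [ 0.4844 -0.0577  0.029 ] 0.04036255696397985
can sides [[ 0.4411 -0.1172  0.026 ]
 [ 0.4862 -0.1315  0.026 ]
 [ 0.4562 -0.0763  0.026 ]
 [ 0.4986 -0.0907  0.026 ]]
foot [[ 0.4534 -0.1505  0.023 ]]
[264 105  42  28 854] [284.5995 117.8489] [[ 0.4808 -0.0678  0.029 ]] ((284.541259765625, 118.19475555419922), (38.62192153930664, 22.953529357910156), 7.696051120758057)
[257 146  46  25 850] [279.1024 159.3165] [[ 0.4662 -0.1081  0.029 ]] ((279.1099853515625, 159.22998046875), (44.689151763916016, 20.7889404296875), 8.130102157592773)
len 0.09802755031795088 71.48345292628278
```

```bash
cat >> h.py <<'E'
np.set_printoptions(precision=4,suppress=True)
def Rt(yaw_y,tilt=0,sgn=1):
    """tool y level at angle yaw_y (deg); tool z down, tilted by tilt deg toward heading yaw_y-90"""
    a=np.radians(yaw_y);t=np.radians(tilt)
    y=np.array([np.cos(a),np.sin(a),0]);h=np.array([np.sin(a),-np.cos(a),0])
    z=h*np.sin(t)-np.array([0,0,1])*np.cos(t)
    return np.c_[np.cross(y,z),y,z]
def row(p,M,start=None):
    if start is None:
        o=r.get_obs();start=(o['tcp_pos'],R.from_rotvec(o['orientation']).as_matrix())
    d=start[1].T@(np.array(p)-start[0])/.15
    w=R.from_matrix(start[1].T@M).as_rotvec()/np.pi
    print(np.round(np.r_[d,w],3), 'mm',np.round(np.linalg.norm(d)*150),'deg',np.round(np.linalg.norm(w)*180))
    return np.array(p),M
E
python3 - <<'E'
from h import *
M=Rt(-18,25);print(M)
p=np.array([.469,-.1036,.019])
s=row(p-M[:,2]*.11,M)
s=row(p,M,s)
E
```

```text
[[ 0.2801  0.9511 -0.1306]
 [ 0.8619 -0.309  -0.4019]
 [-0.4226  0.     -0.9063]]
[ 0.409  0.018  0.858  0.007 -0.139  0.031] mm 143.0 deg 26.0
[ 0.    -0.     0.733  0.     0.     0.   ] mm 110.0 deg 0.0
```

Emit:
{"api": "send_rows", "payload": {"deltas": [[1, 0.409, 0.018, 0.858, 0.007, -0.139, 0.031], [1, 0.409, 0.018, 0.858, 0.007, -0.139, 0.031], [1, 0.409, 0.018, 0.858, 0.007, -0.139, 0.031], [1, 0.409, 0.018, 0.858, 0.007, -0.139, 0.031], [1, 0.409, 0.018, 0.858, 0.007, -0.139, 0.031], [1, 0.409, 0.018, 0.858, 0.007, -0.139, 0.031]]}}

```text
clock: 3.7
tcp_pos: [0.4831, -0.0587, 0.117]
orientation: [2.295, 1.674, -0.517]
contact_force: [-0.4, 0.3, 0.4]
grip_width: 0.0853
```

```bash
python3 - <<'E'
from h import *
M=Rt(-18,25)
p=np.array([.469,-.1036,.019])
s=row(p,M);print(r.get_obs()['joints'])
f=grab('wrist','e.png')
for q in ([.469,-.104,.046],[.4844,-.0577,.029],[.4834,-.0587,.029]): print(proj(f,[q]))
E
```

```text
[-0.006  0.005  0.725 -0.001  0.001  0.001] mm 109.0 deg 0.0
[-0.7782  0.475   0.6467  2.0232  0.1349  0.9432 -0.5586]
[[284.0603 224.7082]]
[[285.0778 156.1974]]
[[284.1103 157.7217]]
```

View pics/e.png

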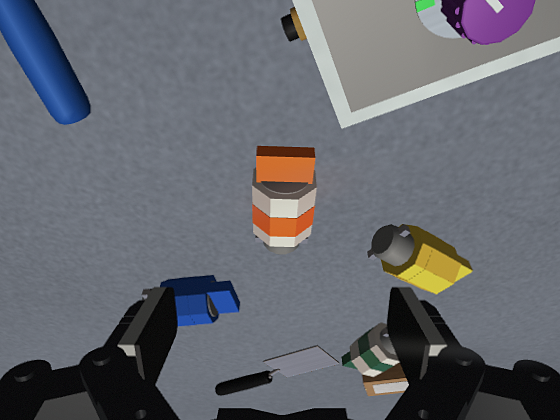

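The cartridge is centred between the fingers at about (285,200), and the projected wing edge agrees with the picture. Going down to grip it, then a small lift.

Emit:
{"api": "send_rows", "payload": {"deltas": [[1, 0, 0, 0.2, 0, 0, 0], [1, 0, 0, 0.4, 0, 0, 0], [1, 0, 0, 0.55, 0, 0, 0], [1, 0, 0, 0.65, 0, 0, 0], [1, 0, 0, 0.725, 0, 0, 0], [1, 0, 0, 0.725, 0, 0, 0], [0, 0, 0, 0.725, 0, 0, 0], [0, 0, 0, 0.725, 0, 0, 0], [0, 0, 0, 0.725, 0, 0, 0], [0, 0, 0, 0.725, 0, 0, 0], [0, 0, 0, 0.725, 0, 0, 0], [0, 0, 0, 0.725, 0, 0, 0], [0, 0, 0, 0.725, 0, 0, 0], [0, 0, 0, 0.725, 0, 0, 0]], "squeeze": 50}}

```text
clock: 4.92
tcp_pos: [0.4696, -0.1042, 0.0211]
orientation: [2.302, 1.665, -0.51]
contact_force: [-0.1, 4.0, 10.0]
grip_width: 0.0169
```

```bash
python3 - <<'E'
from h import *
f=grab('wrist','f.png');print(r.get_obs())
E
```

```text
{'clock': 4.9667, 'joints': array([-0.6549,  0.6251,  0.5941,  2.1097,  0.0933,  0.6884, -0.5171]), 'qvel': array([-0.0012,  0.0011,  0.0002,  0.0007, -0.0008,  0.0001, -0.001 ]), 'tau': array([  1.0969, -42.6982,  10.0878, -11.861 ,   0.7745,   0.1297,
         0.0056]), 'tcp_pos': array([ 0.4696, -0.1042,  0.0211]), 'orientation': array([ 2.3019,  1.6652, -0.5101]), 'contact_force': array([-0.4278,  2.1398, 10.0268]), 'moment': array([ 0.0801,  0.2793, -0.1155]), 'grip_width': 0.017253707593803506}
```

View pics/f.png

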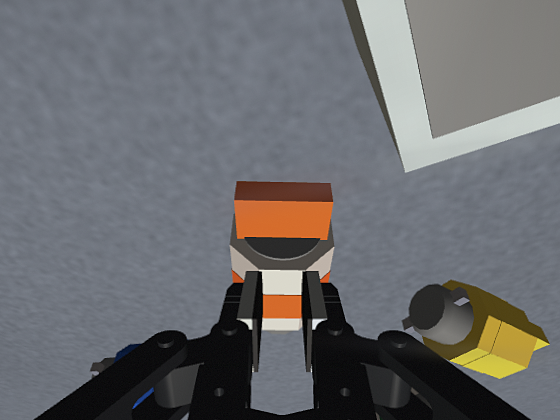

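```bash
python3 - <<'E'
from h import *
f=grab('wrist');o=r.get_obs();M=R.from_rotvec(o['orientation']).as_matrix();p=o['tcp_pos']
for dz in (-.03,-.02,-.008,0,.011):
  for w in (-.0085,.0085): print('tcp+z',dz,'y',w,proj(f,[p+M[:,2]*dz+M[:,1]*w]))
h=np.array([.309,.951,0]);s=np.array([.951,-.309,0]);m=np.array([.469,-.104,0.023])
for n,a,b,c in (('wing tip top L/R',47.5,20,6),('wing tip bot',47.5,20,-6),('can end top flat',24.5,9.5,23),('can foot-end top flat',-25.5,9.5,23)):
  for g in(-1,1): print(n,proj(f,[m+h*a/1e3+s*g*b/1e3+[0,0,c/1e3]]))
g=grab('side');print(proj(g,[m]));cv2.imwrite('pics/g.png',cv2.resize(g['pixels'][175:235,260:340,::-1],(800,600),interpolation=cv2.INTER_CUBIC))
E
```

```text
tcp+z -0.03 y -0.0085 [[263.9895 291.9948]]
tcp+z -0.03 y 0.0085 [[303.3529 292.0122]]
tcp+z -0.02 y -0.0085 [[264.9798 280.4837]]
tcp+z -0.02 y 0.0085 [[302.1871 280.4998]]
tcp+z -0.008 y -0.0085 [[266.0348 268.2281]]
tcp+z -0.008 y 0.0085 [[300.9449 268.2429]]
tcp+z 0 y -0.0085 [[266.6692 260.8635]]
tcp+z 0 y 0.0085 [[300.198  260.8775]]
tcp+z 0.011 y -0.0085 [[267.4644 251.6383]]
tcp+z 0.011 y 0.0085 [[299.2618 251.6512]]
wing tip top L/R [[232.1828 202.6441]]
wing tip top L/R [[331.2094 202.3507]]
wing tip bot [[234.8596 183.6236]]
wing tip bot [[328.5444 183.3318]]
can end top flat [[258.9703 271.2447]]
can end top flat [[304.844 271.134]]
can foot-end top flat [[263.5948 331.0105]]
can foot-end top flat [[300.9771 330.9377]]
[[294.8198 210.8206]]
```

View pics/g.png

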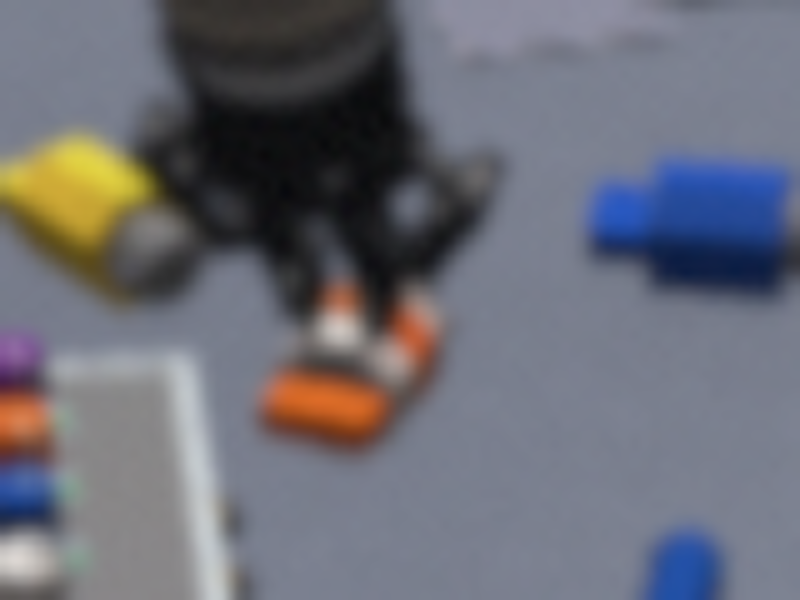

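```bash
python3 - <<'E'
from h import *
f=grab('wrist');o=r.get_obs();M=R.from_rotvec(o['orientation']).as_matrix();p=o['tcp_pos']
P=lambda x,y,z:proj(f,[p+M@np.array([x,y,z])])[0]
for z in (-.04,-.03,-.02,-.01,0): print('open',z,P(.011,-.0427,z),P(-.011,-.0427,z),' now',P(.011,-.0085,z),P(.011,.0085,z))
print('cam in tool',M.T@(ray(f,[[280,210]])[0]-p), M.T@ray(f,[[280,210]])[1][0])
E
```

```text
open -0.04 [176.5237 280.8417] [181.5563 327.3032]  now [262.3917 281.0638] [305.2226 281.0813]
open -0.03 [182.7586 269.0752] [187.2005 313.4744]  now [263.5599 269.2444] [303.8479 269.2605]
open -0.02 [188.305  258.6178] [192.2533 301.1075]  now [264.5982 258.7471] [302.626 258.762]
open -0.01 [193.2699 249.2646] [196.8016 289.9853]  now [265.5269 249.3633] [301.533  249.3771]
open 0 [197.7394 240.8507] [200.9165 279.931 ]  now [266.3624 240.9258] [300.5496 240.9387]
cam in tool [ 0.0854 -0.0007 -0.1717] [-0.3207 -0.0054  0.9472]
```

The wrist picture and the contact on the can top (z 46 mm) agree. The real fingertips sit about 43 mm further back along the tool axis than the stated frame says. I'm re-aiming with that offset and watching the force on the way down.

```bash
python3 - <<'E'
from h import *
M=Rt(-18,25)
p=np.array([.4705,-.0992,.026])+M[:,2]*.055
print(p); row(p-M[:,2]*.09,M);row(p-M[:,2]*.02,M);row(p,M)
E
```

```text
[ 0.4633 -0.1213 -0.0238]
[ 0.016 -0.005 -0.277 -0.     0.    -0.001] mm 42.0 deg 0.0
[ 0.016 -0.005  0.19  -0.     0.    -0.001] mm 29.0 deg 0.0
[ 0.016 -0.005  0.323 -0.     0.    -0.001] mm 49.0 deg 0.0
```

Emit:
{"api": "send_rows", "payload": {"deltas": [[0.2, 0, 0, -0.1, 0, 0, 0], [1, 0.016, -0.005, -0.3, 0, 0, 0], [1, 0.016, -0.005, -0.3, 0, 0, 0], [1, 0.016, -0.005, -0.3, 0, 0, 0], [1, 0.016, -0.005, -0.3, 0, 0, 0], [1, 0.016, -0.005, -0.3, 0, 0, 0], [1, 0.016, -0.005, -0.3, 0, 0, 0], [1, 0.016, -0.005, -0.1, 0, 0, 0], [1, 0.016, -0.005, 0, 0, 0, 0], [1, 0.016, -0.005, 0.1, 0, 0, 0], [1, 0.016, -0.005, 0.19, 0, 0, 0], [1, 0.016, -0.005, 0.25, 0, 0, 0], [1, 0.016, -0.005, 0.28, 0, 0, 0], [1, 0.016, -0.005, 0.28, 0, 0, 0]]}}

```text
clock: 6.28
tcp_pos: [0.4622, -0.1197, -0.0195]
orientation: [2.303, 1.665, -0.515]
contact_force: [-0.2, -1.0, -0.7]
grip_width: 0.0852
```

The TCP reads -19.5 mm with no contact, which confirms the offset. Closing now.

Emit:
{"api": "send_rows", "payload": {"deltas": [[1, 0, 0, 0.03, 0, 0, 0], [0, 0, 0, 0.03, 0, 0, 0], [0, 0, 0, 0.03, 0, 0, 0], [0, 0, 0, 0.03, 0, 0, 0], [0, 0, 0, 0.03, 0, 0, 0], [0, 0, 0, 0.03, 0, 0, 0], [0, 0, 0, 0.03, 0, 0, 0]], "squeeze": 50}}

```text
clock: 6.87
tcp_pos: [0.4628, -0.1206, -0.0224]
orientation: [2.302, 1.665, -0.511]
contact_force: [-1.3, 1.4, 6.0]
grip_width: 0.0451
```

```bash
python3 - <<'E'
from h import *
o=r.get_obs();M0=R.from_rotvec(o['orientation']).as_matrix();p0=o['tcp_pos']
G=p0-M0[:,2]*.055;print(G,np.degrees(np.arctan2(M0[1,1],M0[0,1])),o['joints'])
a=row(p0+[0,0,.11],M0)
for t in (-20,-65):
  M=Rt(-18,t);G2=np.array([G[0],G[1],.136]);b=row(G2+M[:,2]*.055,M,a)
E
```

```text
[ 0.4701 -0.0985  0.0274] -18.241754154373908 [-0.6021  0.7042  0.5618  2.1325  0.0744  0.5814 -0.5045]
[-0.31  -0.    -0.665  0.     0.     0.   ] mm 110.0 deg 0.0
[ 0.263 -0.    -0.099 -0.     0.25  -0.001] mm 42.0 deg 45.0
[ 0.371 -0.001 -0.358  0.     0.5   -0.001] mm 77.0 deg 90.0
```

Emit:
{"api": "send_rows", "payload": {"deltas": [[0, -0.08, 0, -0.17, 0, 0, 0], [0, -0.16, 0, -0.34, 0, 0, 0], [0, -0.24, 0, -0.51, 0, 0, 0], [0, -0.31, 0, -0.665, 0, 0, 0], [0, -0.31, 0, -0.665, 0, 0, 0], [0, -0.31, 0, -0.665, 0, 0, 0]]}}

```text
clock: 7.37
tcp_pos: [0.4635, -0.1202, 0.0878]
orientation: [2.303, 1.665, -0.507]
contact_force: [0.3, 0.6, -2.5]
grip_width: 0.045
```

Emit:
{"api": "send_rows", "payload": {"deltas": [[0, 0.05, 0, -0.01, 0, 0.04, 0], [0, 0.1, 0, -0.02, 0, 0.08, 0], [0, 0.145, 0, -0.035, 0, 0.12, 0], [0, 0.185, 0, -0.055, 0, 0.16, 0], [0, 0.22, 0, -0.075, 0, 0.2, 0], [0, 0.263, 0, -0.1, 0, 0.25, 0], [0, 0.263, 0, -0.1, 0, 0.25, 0], [0, 0.263, 0, -0.1, 0, 0.25, 0]]}}

```text
clock: 8.03
tcp_pos: [0.4734, -0.084, 0.0819]
orientation: [-2.363, -1.693, -0.412]
contact_force: [-0.1, 0.4, -1.8]
grip_width: 0.0451
```

```bash
python3 - <<'E'
from h import *
o=r.get_obs();M0=R.from_rotvec(o['orientation']).as_matrix();p0=o['tcp_pos']
print(o['clock'],p0,M0,o['joints'],o['grip_width'],o['contact_force'])
M=Rt(-18,-65);row(np.array([.4701,-.0985,.136])+M[:,2]*.055,M)
E
```

```text
8.0333 [ 0.4734 -0.084   0.0819] [[ 0.3027  0.9472  0.1057]
 [ 0.8898 -0.3206  0.3247]
 [ 0.3414 -0.0043 -0.9399]] [ 0.1024  0.367   0.2364  2.1485 -0.659   0.7541  0.5112] 0.045132935292992976 [-0.0997  0.3984 -1.7653]
[ 0.29   0.005 -0.113  0.002  0.25  -0.004] mm 47.0 deg 45.0
```

Emit:
{"api": "send_rows", "payload": {"deltas": [[0, 0.05, 0, -0.01, 0, 0.04, 0], [0, 0.1, 0, -0.02, 0, 0.08, 0], [0, 0.15, 0, -0.035, 0, 0.12, 0], [0, 0.2, 0, -0.055, 0, 0.16, 0], [0, 0.24, 0, -0.08, 0, 0.2, 0], [0, 0.29, 0, -0.11, 0, 0.25, 0], [0, 0.29, 0, -0.11, 0, 0.25, 0], [0, 0.29, 0, -0.11, 0, 0.25, 0], [0, 0.29, 0, -0.11, 0, 0.25, 0]]}}

```text
clock: 8.78
tcp_pos: [0.4864, -0.0463, 0.1131]
orientation: [-1.802, -1.303, -1.14]
contact_force: [0.1, 0.4, -1.8]
grip_width: 0.0451
```

```bash
python3 - <<'E'
from h import *
o=r.get_obs();M0=R.from_rotvec(o['orientation']).as_matrix();p0=o['tcp_pos']
print(o['clock'],p0,M0,o['joints'],o['grip_width'],o['contact_force'])
print('tilt',np.degrees(np.arcsin(np.hypot(*M0[:2,2]))),'G',p0-M0[:,2]*.055)
f=grab('scene');q=proj(f,[p0-M0[:,2]*.055])[0].astype(int);print(q)
a=f['pixels'][q[1]-60:q[1]+45,q[0]-70:q[0]+70,::-1];cv2.imwrite('pics/i.png',cv2.resize(a,(800,600),interpolation=cv2.INTER_CUBIC))
E
```

```text
8.7833 [ 0.4864 -0.0463  0.1131] [[ 0.1357  0.9503  0.2801]
 [ 0.4037 -0.3112  0.8603]
 [ 0.9048 -0.0037 -0.4259]] [ 0.6089  0.6927  0.014   2.0729 -1.1325  1.2775  1.1949] 0.04510762668048362 [ 0.109   0.352  -1.7923]
tilt 64.79357453325939 G [ 0.471  -0.0936  0.1366]
[276 176]
```

View pics/i.png

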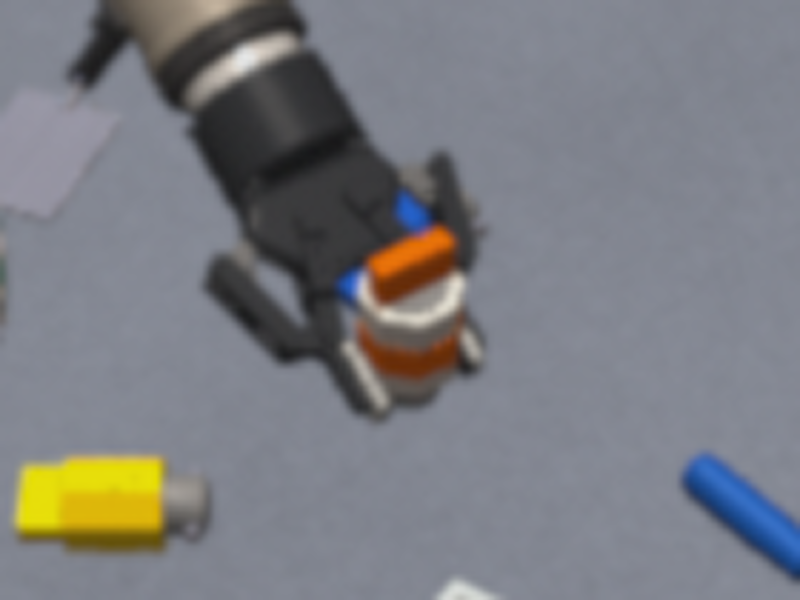

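The cartridge is upright in the hand, wing on top at crop pixel (410,260). Lowering it to the bench.

Emit:
{"api": "send_rows", "payload": {"deltas": [[0, -0.12, 0, 0.056, 0, 0, 0], [0, -0.24, 0, 0.113, 0, 0, 0], [0, -0.36, 0, 0.17, 0, 0, 0], [0, -0.43, 0, 0.2025, 0, 0, 0], [0, -0.47, 0.002, 0.221, 0, 0, 0], [0, -0.47, 0.002, 0.221, 0, 0, 0], [0, -0.47, 0.002, 0.221, 0, 0, 0]]}}

```text
clock: 9.42
tcp_pos: [0.4875, -0.0469, 0.0372]
orientation: [-1.801, -1.304, -1.146]
contact_force: [-0.1, 0.8, -1.8]
grip_width: 0.0454
```

Emit:
{"api": "send_rows", "payload": {"deltas": [[0, -0.012, 0, 0.0056, 0, 0, 0], [0, -0.018, 0, 0.0085, 0, 0, 0], [0, -0.018, 0, 0.0085, 0, 0, 0]]}}

```text
clock: 9.67
tcp_pos: [0.4873, -0.0474, 0.0339]
orientation: [-1.802, -1.303, -1.147]
contact_force: [0.1, 0.1, -1.8]
grip_width: 0.0452
```

Emit:
{"api": "send_rows", "payload": {"deltas": [[0, -0.012, 0, 0.0056, 0, 0, 0], [0, -0.012, 0, 0.0056, 0, 0, 0]]}}

```text
clock: 9.83
tcp_pos: [0.4872, -0.0473, 0.0315]
orientation: [-1.802, -1.303, -1.146]
contact_force: [-0.4, -0.3, -1.7]
grip_width: 0.0448
```

Emit:
{"api": "send_rows", "payload": {"deltas": [[0, -0.01, 0, 0.005, 0, 0, 0], [0, -0.01, 0, 0.005, 0, 0, 0]]}}

```text
clock: 10.0
tcp_pos: [0.4872, -0.0472, 0.0297]
orientation: [-1.802, -1.302, -1.146]
contact_force: [-0.5, 0.0, -2.3]
grip_width: 0.0452
```

Emit:
{"api": "send_rows", "payload": {"deltas": [[0, -0.01, 0, 0.005, 0, 0, 0], [0, -0.01, 0, 0.005, 0, 0, 0]]}}

```text
clock: 10.17
tcp_pos: [0.4872, -0.0471, 0.0279]
orientation: [-1.801, -1.302, -1.146]
contact_force: [-0.4, -0.1, -2.7]
grip_width: 0.0453
```

Emit:
{"api": "send_rows", "payload": {"deltas": [[0, -0.01, 0, 0.005, 0, 0, 0], [0, -0.01, 0, 0.005, 0, 0, 0]]}}

```text
clock: 10.33
tcp_pos: [0.4872, -0.0471, 0.0263]
orientation: [-1.801, -1.302, -1.146]
contact_force: [-0.4, 0.6, -2.2]
grip_width: 0.0453
```

Emit:
{"api": "send_rows", "payload": {"deltas": [[0, -0.01, 0, 0.005, 0, 0, 0], [0, -0.01, 0, 0.005, 0, 0, 0]]}}

```text
clock: 10.5
tcp_pos: [0.4872, -0.0471, 0.0246]
orientation: [-1.802, -1.302, -1.146]
contact_force: [-0.2, 0.9, -2.2]
grip_width: 0.0453
```

```bash
python3 - <<'E'
from h import *
o=r.get_obs();print(o['contact_force'],o['moment'],o['tcp_pos'])
f=grab('side');h=np.array([.309,.951,0])
M=R.from_rotvec(o['orientation']).as_matrix();G=o['tcp_pos']-M[:,2]*.055
q=proj(f,[G])[0].astype(int);print(q,proj(f,[[G[0],G[1],0]]))
a=f['pixels'][q[1]-40:q[1]+20,q[0]-40:q[0]+40,::-1];cv2.imwrite('pics/j.png',cv2.resize(a,(800,600),interpolation=cv2.INTER_CUBIC))
E
```

```text
[-0.2203  0.9245 -2.2318] [-1.3095  0.3881 -0.0108] [ 0.4872 -0.0471  0.0246]
[294 206] [[294.0312 217.7378]]
```

Emit:
{"api": "send_rows", "payload": {"deltas": [[0, -0.01, 0, 0.005, 0, 0, 0], [0, -0.01, 0, 0.005, 0, 0, 0]]}}

```text
clock: 10.72
tcp_pos: [0.4872, -0.047, 0.0229]
orientation: [-1.802, -1.302, -1.146]
contact_force: [-0.8, 1.1, -1.9]
grip_width: 0.0449
```

Emit:
{"api": "send_rows", "payload": {"deltas": [[0, -0.01, 0, 0.005, 0, 0, 0], [0, -0.01, 0, 0.005, 0, 0, 0]]}}

```text
clock: 10.88
tcp_pos: [0.4872, -0.047, 0.0212]
orientation: [-1.802, -1.302, -1.146]
contact_force: [-0.0, -0.5, -2.2]
grip_width: 0.0451
```

Emit:
{"api": "send_rows", "payload": {"deltas": [[0, -0.01, 0, 0.005, 0, 0, 0], [0, -0.01, 0, 0.005, 0, 0, 0]]}}

```text
clock: 11.05
tcp_pos: [0.4872, -0.0469, 0.0196]
orientation: [-1.801, -1.302, -1.146]
contact_force: [0.3, 0.4, -2.0]
grip_width: 0.0451
```

```bash
python3 - <<'E'
from h import *
f=grab('side');g=grab('scene');o=r.get_obs();M=R.from_rotvec(o['orientation']).as_matrix();G=o['tcp_pos']-M[:,2]*.055
ims=[]
for F in (f,g):
  im=F['pixels'][:,:,::-1].copy();q=proj(F,[G])[0].astype(int);a=im[q[1]-30:q[1]+30,q[0]-20:q[0]+20]
  ims.append(cv2.resize(a,(400,600),interpolation=cv2.INTER_CUBIC))
  for z in (0,.02,.0428,.09): print(z,(proj(F,[[G[0],G[1],z]])[0]-q+[20,30])*10)
cv2.imwrite('pics/k.png',np.hstack(ims))
E
```

```text
0 [200.0714 407.6014]
0.02 [200.6046 359.3054]
0.0428 [201.2177 303.6138]
0.09 [202.5047 186.1308]
0 [205.4135 397.8968]
0.02 [204.8296 355.5996]
0.0428 [204.1487 306.2228]
0.09 [202.6851 199.8865]
```

View pics/k.png

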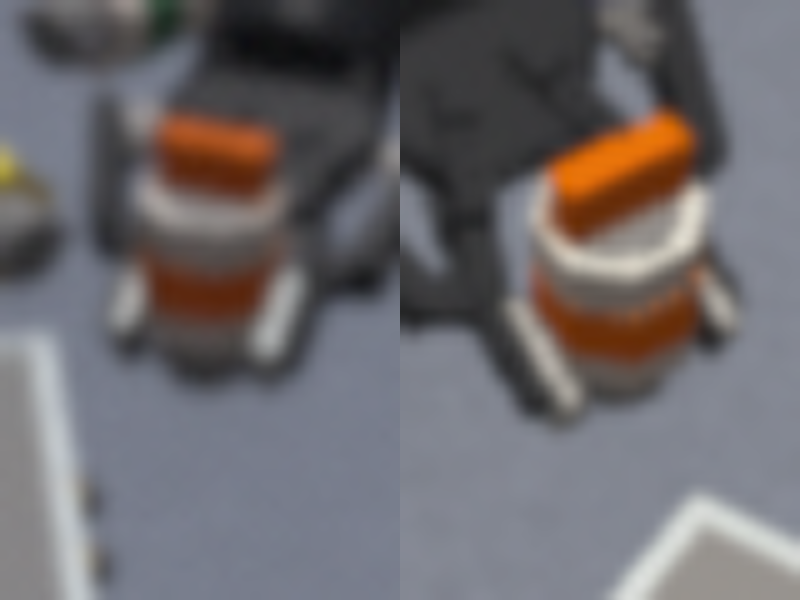

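```bash
cat >> h.py <<'E'
def tri(f,u,g,v):
    c1,d1=ray(f,[u]);c2,d2=ray(g,[v]);d1=d1[0]/np.linalg.norm(d1);d2=d2[0]/np.linalg.norm(d2)
    s=np.linalg.lstsq(np.c_[d1,-d2],c2-c1,rcond=None)[0];a=c1+s[0]*d1;b=c2+s[1]*d2
    return (a+b)/2,np.linalg.norm(a-b)*1e3
E
python3 - <<'E'
from h import *
f=grab('side');g=grab('scene');w=grab('wrist','w.png');o=r.get_obs();M=R.from_rotvec(o['orientation']).as_matrix();G=o['tcp_pos']-M[:,2]*.055
qf=proj(f,[G])[0].astype(int)-[20,30];qg=proj(g,[G])[0].astype(int)-[20,30]
T=lambda a,b:print(tri(f,qf+np.array(a)/10-.45,g,qg+np.array(b)/10-.45))
print('G',G)
T((220,132),(220,153))   # wing top centre
T((165,125),(155,185));T((275,135),(285,125)) # wing ends
T((122,300),(150,355));T((280,315),(320,300)) # light pads
E
```

```text
G [ 0.4717 -0.0943  0.0431]
(array([ 0.4685, -0.0917,  0.1132]), np.float64(3.113913990402977))
(array([ 0.4876, -0.0992,  0.1118]), np.float64(3.2294747178915917))
(array([ 0.4502, -0.0831,  0.1161]), np.float64(4.897683936935671))
(array([ 0.4998, -0.0932,  0.0479]), np.float64(3.7873203449667514))
(array([ 0.4488, -0.0707,  0.0503]), np.float64(8.460229668265505))
```

View pics/w.png

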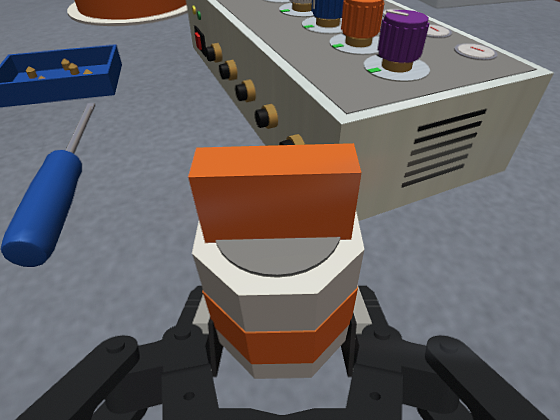

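The wrist view shows the wing at (275,180) on the upright can, well centred, with the console behind. I'll get the wing's height from its known 40 mm length.

```bash
python3 - <<'E'
from h import *
w=grab('wrist')
for z in (.09,.095,.1,.105,.11,.115,.12):
  p=onz(w,[[190,178],[361,173],[193,151],[355,144]],z); print(z,np.linalg.norm(p[0]-p[1]),np.linalg.norm(p[2]-p[3]),np.linalg.norm((p[0]+p[1]-p[2]-p[3])/2),p.mean(0))
E
```

```text
0.09 0.057838598627091536 0.06005140224674485 0.016608342766518003 [ 0.4811 -0.0563  0.09  ]
0.095 0.054185729985973215 0.05625878124054424 0.015559422220155708 [ 0.4791 -0.0628  0.095 ]
0.1 0.050532861344854844 0.05246616023434351 0.014510501673793447 [ 0.4771 -0.0693  0.1   ]
0.105 0.04687999270373659 0.04867353922814288 0.013461581127431135 [ 0.4751 -0.0759  0.105 ]
0.11 0.04322712406261826 0.04488091822194227 0.012412660581068876 [ 0.4731 -0.0824  0.11  ]
0.115 0.03957425542150001 0.041088297215741594 0.011363740034706587 [ 0.4711 -0.0889  0.115 ]
0.12 0.03592138678038169 0.03729567620954092 0.010314819488344297 [ 0.4691 -0.0954  0.12  ]
```

```bash
python3 - <<'E'
from h import *
import pickle
f=pickle.load(open('F1.pkl','rb'))
p=onz(f,[[230,245],[230,277],[207,284],[160,284],[343,212],[372,187],[384,200],[357,235],[427,240],[402,263]],.023);print(p)
o=r.get_obs();M=R.from_rotvec(o['orientation']).as_matrix();G=o['tcp_pos']-M[:,2]*.055-[0,0,.0195]
h=np.array([.309,.951,0]);s=np.array([.951,-.309,0])
print('along -h, along s from final G'); print(np.c_[-(p-G)@h,(p-G)@s])
row(o['tcp_pos']-[0,0,.016],M)
print(G)
E
```

```text
[[ 0.3893 -0.1943  0.023 ]
 [ 0.3786 -0.2345  0.023 ]
 [ 0.3492 -0.2378  0.023 ]
 [ 0.2938 -0.226   0.023 ]
 [ 0.5229 -0.1822  0.023 ]
 [ 0.5585 -0.1604  0.023 ]
 [ 0.5695 -0.178   0.023 ]
 [ 0.5341 -0.2131  0.023 ]
 [ 0.6122 -0.2365  0.023 ]
 [ 0.5807 -0.2596  0.023 ]]
along -h, along s from final G
[[ 0.1206 -0.0474]
 [ 0.1621 -0.0452]
 [ 0.1744 -0.0721]
 [ 0.1803 -0.1285]
 [ 0.0678  0.0759]
 [ 0.0361  0.103 ]
 [ 0.0494  0.1189]
 [ 0.0937  0.096 ]
 [ 0.0919  0.1775]
 [ 0.1236  0.1547]]
[-0.097  0.     0.045  0.     0.     0.   ] mm 16.0 deg 0.0
[ 0.4717 -0.0943  0.0236]
```

Emit:
{"api": "send_rows", "payload": {"deltas": [[0, -0.04, 0, 0.019, 0, 0, 0], [0, -0.075, 0, 0.035, 0, 0, 0], [0, -0.097, 0, 0.045, 0, 0, 0], [0, -0.097, 0, 0.045, 0, 0, 0]]}}

```text
clock: 11.68
tcp_pos: [0.4869, -0.0468, 0.0027]
orientation: [-1.802, -1.301, -1.145]
contact_force: [-0.1, -0.4, -2.1]
grip_width: 0.0453
```

Emit:
{"api": "send_rows", "payload": {"deltas": [[0, -0.01, 0, 0.005, 0, 0, 0], [0, -0.01, 0, 0.005, 0, 0, 0]]}}

```text
clock: 11.85
tcp_pos: [0.4872, -0.0469, 0.0018]
orientation: [-1.801, -1.302, -1.146]
contact_force: [-0.4, 0.2, -1.8]
grip_width: 0.0454
```

```bash
python3 - <<'E'
from h import *
o=r.get_obs();print(o['contact_force'],o['moment'],o['tcp_pos'])
f=grab('wrist');m=cv2.cvtColor(f['pixels'],cv2.COLOR_RGB2HSV)
E
```

```text
[-0.3924  0.1754 -1.779 ] [-1.2812  0.4354  0.0404] [ 0.4872 -0.0469  0.0018]
```

Emit:
{"api": "send_rows", "payload": {"deltas": [[0, -0.008, 0, 0.004, 0, 0, 0], [0, -0.008, 0, 0.004, 0, 0, 0]]}}

```text
clock: 12.07
tcp_pos: [0.4873, -0.0469, 0.0007]
orientation: [-1.801, -1.303, -1.146]
contact_force: [-0.1, -0.4, -1.6]
grip_width: 0.045
```

Emit:
{"api": "send_rows", "payload": {"deltas": [[0, -0.008, 0, 0.004, 0, 0, 0], [0, -0.008, 0, 0.004, 0, 0, 0]]}}

```text
clock: 12.23
tcp_pos: [0.4874, -0.0468, -0.0002]
orientation: [-1.801, -1.302, -1.147]
contact_force: [0.5, -0.3, 1.4]
grip_width: 0.045
```

Emit:
{"api": "send_rows", "payload": {"deltas": [[0, -0.008, 0, 0.004, 0, 0, 0], [0, -0.008, 0, 0.004, 0, 0, 0]]}}

```text
clock: 12.4
tcp_pos: [0.4875, -0.0467, -0.0001]
orientation: [-1.798, -1.301, -1.15]
contact_force: [-2.0, -3.2, 9.4]
grip_width: 0.0452
```

Contact came at the expected height, with the foot on the bench. I'll ease off and release.

Emit:
{"api": "send_rows", "payload": {"deltas": [[0, 0.006, 0, -0.003, 0, 0, 0], [0, 0.006, 0, -0.003, 0, 0, 0], [0.6, 0.006, 0, -0.003, 0, 0, 0], [0.75, 0.006, 0, -0.003, 0, 0, 0], [1, 0.006, 0, -0.003, 0, 0, 0], [1, 0.006, 0, -0.003, 0, 0, 0], [1, 0.006, 0, -0.003, 0, 0, 0], [1, 0.006, 0, -0.003, 0, 0, 0]]}}

```text
clock: 13.07
tcp_pos: [0.4873, -0.0468, -0.001]
orientation: [-1.801, -1.302, -1.146]
contact_force: [0.5, 0.9, -0.2]
grip_width: 0.0855
```

```bash
cat >> h.py <<'E'
def wing(f,roi=None):
    hsv=cv2.cvtColor(f['pixels'],cv2.COLOR_RGB2HSV);m=((hsv[...,1]>150)&(hsv[...,0]<18)&(hsv[...,2]>90)).astype('uint8')
    n,l,st,ce=cv2.connectedComponentsWithStats(m)
    for i in range(1,n):
        if st[i,4]>(roi or 300): print(st[i],ce[i],np.round(cv2.boxPoints(cv2.minAreaRect(np.argwhere(l==i)[:,::-1].astype('float32')))).tolist())
E
python3 - <<'E'
from h import *
o=r.get_obs();print(o['contact_force'],o['tcp_pos'],o['grip_width'])
f=grab('wrist');wing(f)
h=np.array([.309,.951,0]);s=np.array([.951,-.309,0]);c=np.array([.4708,-.0885,.095])
for a in (-1,1):
  for b in (-1,1): print(proj(f,[c+s*a*.02+h*b*.006]))
E
```

```text
[ 0.4858  0.8916 -0.2134] [ 0.4873 -0.0468 -0.001 ] 0.08552502892771899
[  197   143   174    98 15263] [283.6902 189.8568] [[197.0, 145.0], [370.0, 143.0], [371.0, 239.0], [198.0, 241.0]]
[ 207  288  156   76 3999] [289.2928 337.1683] [[207.0, 289.0], [362.0, 288.0], [362.0, 363.0], [207.0, 364.0]]
[[186.3631 173.4283]]
[[194.8746 143.9121]]
[[360.7266 172.7257]]
[[353.2742 143.2895]]
```

Released and standing, with the wing edges level in the view. I'll back out along the tool, then go over the top with the jaws across the wing.

```bash
python3 - <<'E'
from h import *
o=r.get_obs();M0=R.from_rotvec(o['orientation']).as_matrix();p0=o['tcp_pos']
a=row(p0-M0[:,2]*.12,M0)
b=row(a[0]+[0,0,.13],M0,a)
c=row([.44,-.10,.19],Rt(-18,0),b)
d=row([.471,-.0885,.19],Rt(72,0),c)
E
```

```text
[ 0.   0.  -0.8  0.   0.   0. ] mm 120.0 deg 0.0
[ 0.785 -0.    -0.367  0.     0.     0.   ] mm 130.0 deg 0.0
[ 0.184 -0.188  0.234  0.001 -0.361 -0.001] mm 53.0 deg 65.0
[ 0.137  0.173  0.    -0.    -0.    -0.5  ] mm 33.0 deg 90.0
```

Emit:
{"api": "send_rows", "payload": {"deltas": [[1, 0, 0, -0.1, 0, 0, 0], [1, 0, 0, -0.3, 0, 0, 0], [1, 0, 0, -0.55, 0, 0, 0], [1, 0, 0, -0.8, 0, 0, 0], [1, 0, 0, -0.8, 0, 0, 0], [1, 0.3, 0, -0.95, 0, 0, 0], [1, 0.55, 0, -0.98, 0, 0, 0], [1, 0.785, 0, -1, 0, 0, 0], [1, 0.785, 0, -1, 0, 0, 0], [1, 0.785, 0, -1, 0, 0, 0]]}}

```text
clock: 13.95
tcp_pos: [0.4607, -0.1293, 0.1712]
orientation: [-1.802, -1.307, -1.148]
contact_force: [0.3, -0.3, -0.5]
grip_width: 0.0855
```

```bash
python3 - <<'E'
from h import *
print(r.get_obs()['joints'])
c=row([.44,-.10,.22],Rt(-18,0))
d=row([.471,-.0885,.19],Rt(72,0),c)
E
```

```text
[ 0.6889  0.6271  0.105   1.9796 -1.0047  1.4523  1.1193]
[ 0.356 -0.191 -0.01   0.002 -0.36  -0.   ] mm 61.0 deg 65.0
[ 0.137  0.173  0.2   -0.    -0.    -0.5  ] mm 45.0 deg 90.0
```

Emit:
{"api": "send_rows", "payload": {"deltas": [[1, 0.356, -0.19, -0.01, 0, -0.36, 0], [1, 0.356, -0.19, -0.01, 0, -0.36, 0], [1, 0.356, -0.19, -0.01, 0, -0.36, 0], [1, 0.356, -0.19, -0.01, 0, -0.36, 0], [1, 0.356, -0.19, -0.01, 0, -0.36, 0], [1, 0.356, -0.19, -0.01, 0, -0.36, 0], [1, 0.356, -0.19, -0.01, 0, -0.36, 0], [1, 0.356, -0.19, -0.01, 0, -0.36, 0], [1, 0.356, -0.19, -0.01, 0, -0.36, 0], [1, 0.356, -0.19, -0.01, 0, -0.36, 0], [1, 0.356, -0.19, -0.01, 0, -0.36, 0]]}}

```text
clock: 14.87
tcp_pos: [0.4404, -0.0975, 0.2177]
orientation: [-2.539, -1.847, -0.0]
contact_force: [0.3, -0.3, -0.9]
grip_width: 0.0856
```

Emit:
{"api": "send_rows", "payload": {"deltas": [[1, 0.137, 0.173, 0.2, 0, 0, -0.5], [1, 0.137, 0.173, 0.2, 0, 0, -0.5], [1, 0.137, 0.173, 0.2, 0, 0, -0.5], [1, 0.137, 0.173, 0.2, 0, 0, -0.5], [1, 0.137, 0.173, 0.2, 0, 0, -0.5], [1, 0.137, 0.173, 0.2, 0, 0, -0.5], [1, 0.137, 0.173, 0.2, 0, 0, -0.5], [1, 0.137, 0.173, 0.2, 0, 0, -0.5], [1, 0.137, 0.173, 0.2, 0, 0, -0.5], [1, 0.137, 0.173, 0.2, 0, 0, -0.5], [1, 0.137, 0.173, 0.2, 0, 0, -0.5], [1, 0.137, 0.173, 0.2, 0, 0, -0.5], [1, 0.137, 0.173, 0.2, 0, 0, -0.5], [1, 0.137, 0.173, 0.2, 0, 0, -0.5]]}}

```text
clock: 16.03
tcp_pos: [0.47, -0.0901, 0.1872]
orientation: [-0.499, -3.099, -0.005]
contact_force: [1.0, 0.2, -0.4]
grip_width: 0.0855
```

```bash
python3 - <<'E'
from h import *
o=r.get_obs();M=R.from_rotvec(o['orientation']).as_matrix();print(o['clock'],o['tcp_pos'],M,o['joints'])
f=grab('wrist','x.png');wing(f)
h=np.array([.309,.951,0]);s=np.array([.951,-.309,0]);c=np.array([.4708,-.0885,.095])
for a in (-1,1):
  for b in (-1,1): print(proj(f,[c+s*a*.02+h*b*.006]))
E
```

```text
16.0333 [ 0.47   -0.0901  0.1872] [[-0.9494  0.3141 -0.0019]
 [ 0.3141  0.9494  0.0036]
 [ 0.0029  0.0028 -1.    ]] [ 0.1679  0.1779 -0.1191  2.0197  0.0216  0.9474  1.2893]
[275 183  16  51 786] [282.7608 208.1145] [[275.0, 183.0], [290.0, 183.0], [290.0, 233.0], [275.0, 233.0]]
[494 259  44  29 634] [519.9984 274.2161] [[494.0, 264.0], [536.0, 258.0], [539.0, 285.0], [498.0, 291.0]]
[[273.9251 179.2259]]
[[290.5532 179.1172]]
[[274.5818 230.7762]]
[[290.4518 230.6675]]
```

The wing is seen at (275–290, 183–233), aligned with the jaws and centred at x about 0.4727, y -0.089. Descending to grip it.

```bash
python3 - <<'E'
from h import *
row([.4727,-.089,.0425],Rt(72))
E
```

```text
[-0.017  0.009  0.966  0.001 -0.001 -0.003] mm 145.0 deg 1.0
```

Emit:
{"api": "send_rows", "payload": {"deltas": [[0.7, -0.017, 0.009, 0.2, 0.001, -0.001, -0.003], [0.7, -0.017, 0.009, 0.45, 0.001, -0.001, -0.003], [0.7, -0.017, 0.009, 0.65, 0.001, -0.001, -0.003], [0.7, -0.017, 0.009, 0.8, 0.001, -0.001, -0.003], [0.7, -0.017, 0.009, 0.9, 0.001, -0.001, -0.003], [0.7, -0.017, 0.009, 0.966, 0.001, -0.001, -0.003], [0.7, -0.017, 0.009, 0.966, 0.001, -0.001, -0.003], [0.2, -0.017, 0.009, 0.966, 0.001, -0.001, -0.003], [0, -0.017, 0.009, 0.966, 0.001, -0.001, -0.003], [0, -0.017, 0.009, 0.966, 0.001, -0.001, -0.003], [0, -0.017, 0.009, 0.966, 0.001, -0.001, -0.003], [0, -0.017, 0.009, 0.966, 0.001, -0.001, -0.003], [0, -0.017, 0.009, 0.966, 0.001, -0.001, -0.003], [0, -0.017, 0.009, 0.966, 0.001, -0.001, -0.003]], "squeeze": 70}}

```text
clock: 17.25
tcp_pos: [0.475, -0.0872, 0.0444]
orientation: [0.483, 3.099, -0.001]
contact_force: [-0.8, 0.1, 6.4]
grip_width: 0.0105
```

Emit:
{"api": "send_rows", "payload": {"deltas": [[0, 0, 0, -0.1, 0, 0, 0], [0, 0, 0, -0.35, 0, 0, 0], [0, 0, 0, -0.6, 0, 0, 0], [0, 0, 0, -0.8, 0, 0, 0], [0, 0, 0, -0.98, 0, 0, 0], [0, -0.05, 0.25, -0.98, 0, 0, -0.03], [0, -0.1, 0.5, -0.98, 0, 0, -0.06], [0, -0.15, 0.75, -0.98, 0, 0, -0.09], [0, -0.2, 0.98, -0.98, 0, 0, -0.128], [0, -0.2, 0.98, -0.98, 0, 0, -0.128], [0, -0.2, 0.98, -0.98, 0, 0, -0.128]]}}

```text
clock: 18.17
tcp_pos: [0.547, 0.0464, 0.19]
orientation: [-0.152, 3.136, -0.001]
contact_force: [-0.8, -1.2, -1.3]
grip_width: 0.0103
```

```bash
python3 - <<'E'
from h import *
o=r.get_obs();print(o['contact_force'],o['grip_width'],o['joints'],np.degrees(np.arctan2(*R.from_rotvec(o['orientation']).as_matrix()[[1,0],1])))
a=row([.625,.16,.2],Rt(95.2));row([.643,.276,.2],Rt(95.2),a);row([.643,.276,.2],Rt(95.2))
E
```

```text
[-0.8432 -1.2006 -1.3201] 0.01030915136022991 [ 0.0099  0.2965 -0.2525  1.8603  0.0881  0.9939  1.3877] 95.5517760123431
[-0.591  0.704 -0.066 -0.     0.001  0.002] mm 138.0 deg 0.0
[-0.19   0.759  0.     0.     0.     0.   ] mm 117.0 deg 0.0
[-0.786  1.462 -0.066 -0.     0.001  0.002] mm 249.0 deg 0.0
```

Emit:
{"api": "send_rows", "payload": {"deltas": [[0, -0.15, 0.18, -0.066, 0, 0, 0], [0, -0.3, 0.36, -0.066, 0, 0, 0], [0, -0.45, 0.53, -0.066, 0, 0, 0], [0, -0.591, 0.704, -0.066, 0, 0, 0], [0, -0.591, 0.704, -0.066, 0, 0, 0], [0, -0.591, 0.704, -0.066, 0, 0, 0]]}}

```text
clock: 18.67
tcp_pos: [0.625, 0.1579, 0.1995]
orientation: [-0.147, 3.137, -0.002]
contact_force: [-0.3, -0.8, -2.5]
grip_width: 0.0105
```

Emit:
{"api": "send_rows", "payload": {"deltas": [[0, -0.05, 0.2, 0, 0, 0, 0], [0, -0.1, 0.4, 0, 0, 0, 0], [0, -0.15, 0.6, 0, 0, 0, 0], [0, -0.19, 0.76, 0, 0, 0, 0], [0, -0.19, 0.76, 0, 0, 0, 0], [0, -0.19, 0.76, 0, 0, 0, 0], [0, -0.19, 0.76, 0, 0, 0, 0]]}}

```text
clock: 19.25
tcp_pos: [0.6432, 0.2702, 0.1999]
orientation: [-0.141, 3.137, -0.006]
contact_force: [0.4, -0.3, -2.8]
grip_width: 0.0106
```

```bash
python3 - <<'E'
from h import *
import pickle
o=r.get_obs();M=R.from_rotvec(o['orientation']).as_matrix();print(o['clock'],o['contact_force'],o['tcp_pos'],M)
f=grab('wrist','y.png');pickle.dump((f,o),open('F2.pkl','wb'));wing(f)
E
```

```text
19.25 [ 0.3809 -0.2867 -2.7567] [0.6432 0.2702 0.1999] [[-0.9959 -0.09    0.0019]
 [-0.09    0.9959 -0.0039]
 [-0.0015 -0.004  -1.    ]]
[  0  72  22  38 532] [ 8.5301 92.2462] [[-0.0, 72.0], [21.0, 72.0], [21.0, 109.0], [0.0, 109.0]]
[ 424  175   53   56 1462] [450.6997 203.0082] [[424.0, 192.0], [449.0, 174.0], [481.0, 218.0], [455.0, 236.0]]
[ 265  272   34   90 2643] [281.8453 315.2331] [[265.0, 272.0], [298.0, 272.0], [298.0, 361.0], [265.0, 361.0]]
```

View pics/y.png

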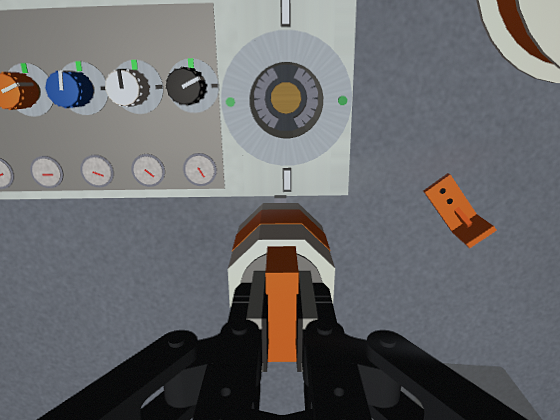

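The view shows the well centre near (286,100), green dots at (230,102) and (342,100), and white marks at (286,10) and (287,181). The held wing is straight, with its front top edge at (281.5,272).

```bash
python3 - <<'E'
from h import *
import pickle
f,o=pickle.load(open('F2.pkl','rb'));M=R.from_rotvec(o['orientation']).as_matrix()
im=f['pixels'];hsv=cv2.cvtColor(im,cv2.COLOR_RGB2HSV)
def dots(m,n0=20):
    n,l,st,ce=cv2.connectedComponentsWithStats(m.astype('uint8'))
    return [(st[i],ce[i]) for i in range(1,n) if st[i,4]>n0]
g=dots((hsv[...,0]>45)&(hsv[...,0]<80)&(hsv[...,1]>120)&(hsv[...,2]>80))
for s,c in g: print('green',s,c,onz(f,[c],.075))
D=[onz(f,[c],.075)[0] for s,c in g if abs(c[1]-101)<6 and c[0]>215]
D.sort(key=lambda p:p[1]);print('dots mid',sum(D)/2,np.linalg.norm(D[1]-D[0]),'ydir',np.degrees(np.arctan2(*(D[1]-D[0])[[1,0]])))
gray=cv2.cvtColor(im,cv2.COLOR_RGB2GRAY);m=np.zeros_like(gray);m[55:145,240:335]=gray[55:145,240:335]<90
n,l,st,ce=cv2.connectedComponentsWithStats(m);k=1+np.argmax(st[1:,4]);c=cv2.findContours((l==k).astype('uint8'),0,1)[0][0]
e=cv2.fitEllipse(cv2.convexHull(c));print('mouth',e,onz(f,[e[0]],.075));p=onz(f,cv2.convexHull(c).reshape(-1,2),.075);print(p.max(0)-p.min(0),(p.max(0)+p.min(0))/2)
w=onz(f,[[286,10],[287,181]],.075);print('marks',w,w.mean(0))
q=onz(f,[[281.5,272]],.2505)[0];print('wing end in tool',M.T@(q-o['tcp_pos']))
wc=onz(f,[[265,272],[298,272]],.2505);print(np.linalg.norm(wc[1]-wc[0]))
E
```

```text
green [188  58   6  10  47] [190.3191  62.9362] [[0.5506 0.195  0.075 ]]
green [76 61  6 10 50] [78.32 65.62] [[0.5592 0.1111 0.075 ]]
green [131  60   6  10  53] [133.8302  64.3019] [[0.555 0.153 0.075]]
green [21 63  7 10 51] [23.8627 67.5686] [[0.5636 0.0691 0.075 ]]
green [338  97   9   8  59] [342.0847 100.3559] [[0.5671 0.3103 0.075 ]]
green [226  98   8   8  51] [229.9412 101.5098] [[0.5757 0.2255 0.075 ]]
dots mid [0.5714 0.2679 0.075 ] 0.08521288459041307 ydir 95.73966759916625
mouth ((286.002197265625, 99.66595458984375), (73.09794616699219, 75.87787628173828), 2.2943928241729736) [[0.5705 0.2678 0.075 ]]
[0.0555 0.0553 0.    ] [0.5713 0.268  0.075 ]
marks [[0.5093 0.2621 0.075 ]
 [0.6337 0.2746 0.075 ]] [0.5715 0.2684 0.075 ]
wing end in tool [ 0.0204  0.001  -0.0507]
0.0119068039697742
```

```bash
python3 - <<'E'
from h import *
row([.5719,.2671,.15],Rt(95.7))
E
```

```text
[ 0.478  0.025  0.333 -0.001  0.001 -0.003] mm 87.0 deg 1.0
```

Emit:
{"api": "send_rows", "payload": {"deltas": [[0, 0.2, 0.01, 0, -0.001, 0.001, -0.003], [0, 0.4, 0.02, 0.1, -0.001, 0.001, -0.003], [0, 0.478, 0.025, 0.25, -0.001, 0.001, -0.003], [0, 0.478, 0.025, 0.333, -0.001, 0.001, -0.003], [0, 0.478, 0.025, 0.333, -0.001, 0.001, -0.003], [0, 0.478, 0.025, 0.333, -0.001, 0.001, -0.003], [0, 0.478, 0.025, 0.333, -0.001, 0.001, -0.003]]}}

```text
clock: 19.88
tcp_pos: [0.5737, 0.2697, 0.1513]
orientation: [-0.157, 3.136, 0.003]
contact_force: [0.2, -0.4, -1.0]
grip_width: 0.0105
```

```bash
python3 - <<'E'
from h import *
o=r.get_obs();print(o['tcp_pos'],o['contact_force'],np.degrees(np.arctan2(*R.from_rotvec(o['orientation']).as_matrix()[[1,0],1])))
row([.5719,.2671,.12],Rt(95.7))
E
```

```text
[0.5737 0.2697 0.1513] [ 0.2295 -0.4352 -1.0169] 95.73628554109483
[ 0.014 -0.017  0.208  0.001  0.     0.   ] mm 31.0 deg 0.0
```

Emit:
{"api": "send_rows", "payload": {"deltas": [[0, 0.014, -0.017, 0.1, 0, 0, 0], [0, 0.014, -0.017, 0.2, 0, 0, 0], [0, 0.014, -0.017, 0.2, 0, 0, 0], [0, 0.014, -0.017, 0.2, 0, 0, 0], [0, 0.014, -0.017, 0.2, 0, 0, 0]]}}

```text
clock: 20.3
tcp_pos: [0.571, 0.2682, 0.1215]
orientation: [-0.16, 3.136, 0.004]
contact_force: [0.1, -0.0, -1.9]
grip_width: 0.0103
```

```bash
python3 - <<'E'
from h import *
import time
for _ in range(3):
  o=r.get_obs();print(o['tcp_pos'],o['contact_force']);grab('wrist')
row([.5719,.2671,.085],Rt(95.7))
E
```

```text
[0.571  0.2682 0.1215] [ 0.051  -0.0364 -1.9059]
[0.571  0.2684 0.1216] [-0.0018  0.5093 -1.1276]
[0.5708 0.2683 0.1216] [ 0.1879  0.0639 -2.5301]
[-0.007 -0.009  0.243  0.001  0.     0.001] mm 36.0 deg 0.0
```

Emit:
{"api": "send_rows", "payload": {"deltas": [[0, -0.007, -0.009, 0, 0, 0, 0], [0, -0.007, -0.009, 0.08, 0, 0, 0], [0, -0.007, -0.009, 0.16, 0, 0, 0], [0, -0.007, -0.009, 0.243, 0, 0, 0], [0, -0.007, -0.009, 0.243, 0, 0, 0], [0, -0.007, -0.009, 0.243, 0, 0, 0]]}}

```text
clock: 20.95
tcp_pos: [0.5699, 0.2661, 0.0821]
orientation: [0.161, -3.134, -0.001]
contact_force: [0.1, 0.5, -1.6]
grip_width: 0.0105
```

```bash
python3 - <<'E'
from h import *
o=r.get_obs();print(o['tcp_pos'],o['contact_force'])
row([.5719,.2671,.066],Rt(95.7))
E
```

```text
[0.5699 0.2661 0.0821] [ 0.0581  0.5147 -1.6441]
[-0.014  0.005  0.107  0.    -0.001  0.001] mm 16.0 deg 0.0
```

Emit:
{"api": "send_rows", "payload": {"deltas": [[0, -0.014, 0.005, 0, 0, 0, 0], [0, -0.014, 0.005, 0, 0, 0, 0], [0, -0.014, 0.005, 0, 0, 0, 0]]}}

```text
clock: 21.2
tcp_pos: [0.5733, 0.2679, 0.0843]
orientation: [-0.161, 3.137, 0.003]
contact_force: [0.5, 0.5, -0.9]
grip_width: 0.0104
```

Emit:
{"api": "send_rows", "payload": {"deltas": [[0, 0, 0, 0.03, 0, 0, 0], [0, 0, 0, 0.06, 0, 0, 0], [0, 0, 0, 0.06, 0, 0, 0]]}}

```text
clock: 21.45
tcp_pos: [0.5722, 0.2671, 0.0737]
orientation: [0.161, -3.135, -0.001]
contact_force: [-0.5, 0.2, -2.5]
grip_width: 0.0106
```

```bash
python3 - <<'E'
from h import *
o=r.get_obs();print(o['tcp_pos'],o['contact_force'])
row([.5719,.2671,.062],Rt(95.7))
E
```

```text
[0.5722 0.2671 0.0737] [-0.4956  0.1697 -2.5384]
[ 0.002  0.     0.078  0.    -0.001  0.001] mm 12.0 deg 0.0
```

Emit:
{"api": "send_rows", "payload": {"deltas": [[0, 0.002, 0, 0.025, 0, 0, 0], [0, 0.002, 0, 0.04, 0, 0, 0], [0, 0.002, 0, 0.04, 0, 0, 0]]}}

```text
clock: 21.7
tcp_pos: [0.5721, 0.2673, 0.068]
orientation: [0.161, -3.136, -0.002]
contact_force: [0.3, -0.4, -1.9]
grip_width: 0.0107
```

Emit:
{"api": "send_rows", "payload": {"deltas": [[0, 0, 0, 0.02, 0, 0, 0], [0, 0, 0, 0.04, 0, 0, 0], [0, 0, 0, 0.04, 0, 0, 0]]}}

```text
clock: 21.95
tcp_pos: [0.5722, 0.2673, 0.062]
orientation: [0.161, -3.136, -0.002]
contact_force: [-0.6, -0.4, -2.1]
grip_width: 0.0104
```

The foot is through the lip with no side load. Pushing down on the spring.

Emit:
{"api": "send_rows", "payload": {"deltas": [[0, 0, 0, 0.02, 0, 0, 0], [0, 0, 0, 0.04, 0, 0, 0], [0, 0, 0, 0.055, 0, 0, 0], [0, 0, 0, 0.055, 0, 0, 0]]}}

```text
clock: 22.28
tcp_pos: [0.5728, 0.2676, 0.0548]
orientation: [0.16, -3.137, -0.003]
contact_force: [-1.0, -1.6, 6.3]
grip_width: 0.0106
```

Emit:
{"api": "send_rows", "payload": {"deltas": [[0, 0, 0, 0.012, 0, 0, 0], [0, 0, 0, 0.022, 0, 0, 0], [0, 0, 0, 0.022, 0, 0, 0]]}}

```text
clock: 22.53
tcp_pos: [0.5728, 0.2677, 0.0519]
orientation: [0.161, -3.137, -0.003]
contact_force: [-2.7, -1.5, 7.6]
grip_width: 0.0106
```

Emit:
{"api": "send_rows", "payload": {"deltas": [[0, -0.003, 0, 0.01, 0, 0, 0], [0, -0.003, 0, 0.018, 0, 0, 0], [0, -0.003, 0, 0.018, 0, 0, 0]]}}

```text
clock: 22.78
tcp_pos: [0.5731, 0.2677, 0.0497]
orientation: [0.161, -3.137, -0.002]
contact_force: [-4.7, -2.0, 9.9]
grip_width: 0.0105
```

Emit:
{"api": "send_rows", "payload": {"deltas": [[0, 0.008, -0.003, 0.005, 0, 0, 0], [0, 0.008, -0.003, 0.005, 0, 0, 0]]}}

```text
clock: 22.95
tcp_pos: [0.5729, 0.2676, 0.0496]
orientation: [-0.16, 3.136, 0.004]
contact_force: [-2.3, -1.8, 12.6]
grip_width: 0.0104
```

```bash
python3 - <<'E'
from h import *
o=r.get_obs();print(o['tcp_pos'],o['contact_force'],o['moment'],o['joints'])
row([.5714,.2671,o['tcp_pos'][2]],Rt(50.7));row([.5708,.2675,o['tcp_pos'][2]],Rt(3.7))
E
```

```text
[0.5729 0.2676 0.0496] [-2.306  -1.7701 12.6103] [-0.4612  0.7999 -0.0038] [-0.3357  0.5929 -0.2716  1.7681  0.2073  0.806   0.966 ]
[ 0.01  -0.002 -0.     0.001  0.     0.251] mm 2.0 deg 45.0
[ 0.014  0.001 -0.     0.001 -0.     0.512] mm 2.0 deg 92.0
```

Emit:
{"api": "send_rows", "payload": {"deltas": [[0, 0.006, 0, 0, 0, 0, 0.03], [0, 0.007, 0, 0, 0, 0, 0.06], [0, 0.008, 0, 0, 0, 0, 0.09], [0, 0.008, 0, 0, 0, 0, 0.12], [0, 0.008, 0, 0, 0, 0, 0.12]]}}

```text
clock: 23.37
tcp_pos: [0.5727, 0.2683, 0.0498]
orientation: [0.437, 3.108, 0.007]
contact_force: [-0.5, -1.1, 9.8]
grip_width: 0.0107
```

```bash
python3 - <<'E'
from h import *
o=r.get_obs();print(o['tcp_pos'],o['contact_force'],o['moment'],o['grip_width'],np.degrees(np.arctan2(*R.from_rotvec(o['orientation']).as_matrix()[[1,0],1])))
f=grab('wrist');wing(f,600)
E
```

```text
[0.5727 0.2683 0.0498] [-0.4538 -1.1454  9.8422] [-0.021   0.1569 -0.0475] 0.010737414963576804 73.9958694264629
[530 240  30  53 765] [548.8118 269.5085] [[530.0, 240.0], [559.0, 240.0], [559.0, 292.0], [530.0, 292.0]]
[ 265  273   34   89 2615] [281.6811 315.4765] [[265.0, 273.0], [298.0, 273.0], [298.0, 361.0], [265.0, 361.0]]
```

It turns freely and the wing stays put in the hand. Turning the rest of the way.

Emit:
{"api": "send_rows", "payload": {"deltas": [[0, 0, 0, 0, 0, 0, 0.03], [0, 0.002, 0, 0, 0, 0, 0.065], [0, 0.003, 0, 0, 0, 0, 0.1], [0, 0.004, 0, 0, 0, 0, 0.135], [0, 0.005, 0, 0, 0, 0, 0.17], [0, 0.006, 0, 0, 0, 0, 0.205], [0, 0.006, 0, 0, 0, 0, 0.24], [0, 0.006, 0, 0, 0, 0, 0.24]]}}

```text
clock: 24.08
tcp_pos: [0.5726, 0.2688, 0.05]
orientation: [1.552, 2.729, 0.01]
contact_force: [0.5, 0.3, 9.2]
grip_width: 0.0104
```

Emit:
{"api": "send_rows", "payload": {"deltas": [[0, 0, 0, 0, 0, 0, 0.03], [0, 0, 0, 0, 0, 0, 0.06], [0, 0, 0, 0, 0, 0, 0.09], [0, 0, 0, 0, 0, 0, 0.12], [0, 0, 0, 0, 0, 0, 0.145], [0, 0, 0, 0, 0, 0, 0.145], [0, 0, 0, 0, 0, 0, 0.145]]}}

```text
clock: 24.67
tcp_pos: [0.5728, 0.2688, 0.05]
orientation: [2.123, 2.315, 0.011]
contact_force: [0.8, 0.4, 9.1]
grip_width: 0.0106
```

```bash
python3 - <<'E'
from h import *
o=r.get_obs();print(o['tcp_pos'],o['contact_force'],o['moment'],o['grip_width'],np.degrees(np.arctan2(*R.from_rotvec(o['orientation']).as_matrix()[[1,0],1])))
f=grab('wrist');wing(f,600);row([.5708,.2675,o['tcp_pos'][2]],Rt(4.7))
E
```

```text
[0.5728 0.2688 0.05  ] [0.8095 0.4296 9.1017] [ 0.0499 -0.3867 -0.0117] 0.010580849070103785 4.956809147201966
[ 265  273   34   89 2620] [281.6233 315.4088] [[265.0, 273.0], [298.0, 273.0], [298.0, 361.0], [265.0, 361.0]]
[-0.007 -0.014 -0.     0.002 -0.001  0.002] mm 2.0 deg 0.0
```

Emit:
{"api": "send_rows", "payload": {"deltas": [[0, 0, 0, -0.015, 0, 0, 0], [0, 0, 0, -0.03, 0, 0, 0], [0, 0, 0, -0.045, 0, 0, 0], [0, 0, 0, -0.045, 0, 0, 0]]}}

```text
clock: 25.05
tcp_pos: [0.5727, 0.2687, 0.0567]
orientation: [2.123, 2.315, 0.011]
contact_force: [1.6, 0.5, 5.1]
grip_width: 0.0106
```

Emit:
{"api": "send_rows", "payload": {"deltas": [[0, 0, 0, -0.008, 0, 0, 0], [0, 0, 0, -0.015, 0, 0, 0], [0, 0, 0, -0.015, 0, 0, 0]]}}

```text
clock: 25.3
tcp_pos: [0.5722, 0.2686, 0.0574]
orientation: [2.122, 2.316, 0.009]
contact_force: [6.4, 3.2, -0.8]
grip_width: 0.0105
```

It stops at tcp z 0.0574, the predicted locked height. One light tug to check.

Emit:
{"api": "send_rows", "payload": {"deltas": [[0, 0, 0, -0.015, 0, 0, 0], [0, 0, 0, -0.015, 0, 0, 0]]}}

```text
clock: 25.47
tcp_pos: [0.5711, 0.2685, 0.0578]
orientation: [-2.122, -2.316, -0.006]
contact_force: [7.9, 4.9, -11.9]
grip_width: 0.0105
```

Emit:
{"api": "send_rows", "payload": {"deltas": [[0, 0, 0, 0.015, 0, 0, 0], [0, 0, 0, 0.015, 0, 0, 0], [0.5, 0, 0, 0.015, 0, 0, 0], [0.8, 0, 0, 0.015, 0, 0, 0], [0.8, 0, 0, 0.015, 0, 0, 0], [0.8, 0, 0, 0.015, 0, 0, 0], [0.8, 0, 0, -0.2, 0, 0, 0], [0.8, 0, 0, -0.45, 0, 0, 0], [0.8, 0, 0, -0.7, 0, 0, 0], [0.8, 0, 0, -0.95, 0, 0, 0], [0.8, 0, 0, -0.95, 0, 0, 0], [0.8, 0, 0, -0.95, 0, 0, 0]]}}

```text
clock: 26.47
tcp_pos: [0.571, 0.2674, 0.204]
orientation: [-2.123, -2.315, -0.008]
contact_force: [0.4, 0.1, -0.3]
grip_width: 0.0686
```

```bash
python3 - <<'E'
from h import *
import pickle
o=r.get_obs();print(o['clock'],o['tcp_pos'],o['contact_force'],o['joints'])
f=grab('wrist','z.png');pickle.dump(f,open('F3.pkl','wb'));wing(f,300)
h=np.array([-.0993,.995,0]);s=np.array([.995,.0993,0])
c=np.array([.5714,.268,.108])
for a in (-1,1):
  for b in (-1,1): print(proj(f,[c+h*a*.02+s*b*.006]))
E
```

```text
26.4667 [0.571  0.2674 0.204 ] [ 0.3712  0.0592 -0.2988] [-0.6547  0.4011  0.1587  1.6787 -0.0731  1.0631 -0.3866]
[372   0  34  19 331] [386.8187   5.7372] [[372.0, 0.0], [405.0, 0.0], [405.0, 18.0], [372.0, 18.0]]
[260 391  27  22 373] [273.3271 402.2038] [[259.0, 394.0], [285.0, 390.0], [288.0, 410.0], [262.0, 414.0]]
[[274.9526 228.6233]]
[[290.6332 228.4113]]
[[273.9068 177.6003]]
[[290.3224 177.3756]]
```

```bash
python3 - <<'E'
from h import *
import pickle
f=pickle.load(open('F3.pkl','rb'));hsv=cv2.cvtColor(f['pixels'],cv2.COLOR_RGB2HSV)
for y in range(150,260,12): print(y,[tuple(int(v) for v in hsv[y,x]) for x in (262,272,282,292,302)])
E
```

```text
150 [(103, 21, 170), (105, 21, 169), (103, 22, 165), (103, 21, 169), (104, 19, 172)]
162 [(103, 21, 169), (11, 34, 60), (10, 26, 60), (15, 26, 60), (105, 21, 168)]
174 [(106, 13, 209), (25, 10, 150), (7, 117, 74), (24, 9, 148), (105, 13, 204)]
186 [(19, 14, 143), (23, 7, 146), (17, 137, 186), (30, 5, 146), (21, 12, 145)]
198 [(17, 12, 143), (24, 9, 145), (17, 134, 185), (20, 5, 146), (23, 14, 144)]
210 [(105, 14, 213), (17, 13, 141), (17, 154, 187), (30, 4, 138), (105, 14, 215)]
222 [(106, 20, 168), (105, 15, 104), (17, 167, 189), (105, 19, 109), (104, 23, 168)]
234 [(103, 21, 173), (105, 24, 173), (108, 23, 169), (105, 21, 170), (102, 20, 169)]
246 [(71, 11, 188), (86, 10, 186), (103, 21, 168), (79, 11, 187), (73, 9, 189)]
258 [(103, 21, 172), (103, 23, 179), (103, 21, 171), (21, 13, 135), (25, 11, 134)]
```

The 12 N tug held it, and the wing lies along the green dots. Now over to the orange knob.

Emit:
{"api": "send_rows", "payload": {"deltas": [[0.8, -0.3, 0, 0, 0, 0, 0], [0.8, -0.6, 0, 0, 0, 0, 0], [0.8, -0.9, 0, 0, 0, 0, 0], [0.8, -0.95, 0, 0, 0, 0, 0]]}}

```text
clock: 26.85
tcp_pos: [0.5811, 0.1172, 0.1992]
orientation: [-2.13, -2.307, 0.008]
contact_force: [-0.8, -0.8, -0.3]
grip_width: 0.0684
```

Emit:
{"api": "send_rows", "payload": {"deltas": [[0.8, -0.2, -0.05, 0, 0, 0, 0], [0.8, -0.33, -0.05, 0, 0, 0, 0], [0.8, -0.33, -0.05, 0, 0, 0, 0], [0.8, -0.33, -0.05, 0, 0, 0, 0], [0.8, -0.33, -0.05, 0, 0, 0, 0]]}}

```text
clock: 27.27
tcp_pos: [0.5781, 0.0758, 0.1998]
orientation: [-2.12, -2.314, 0.002]
contact_force: [0.4, 0.6, -0.4]
grip_width: 0.0683
```

```bash
python3 - <<'E'
from h import *
import pickle
o=r.get_obs();print(o['clock'],o['tcp_pos'],o['joints'])
f=grab('wrist','v.png');pickle.dump(f,open('F4.pkl','wb'))
q=proj(f,[[.5815,.0709,.105]])[0];print(q);hsv=cv2.cvtColor(f['pixels'],cv2.COLOR_RGB2HSV)
def comps(m,n0):
    n,l,st,ce=cv2.connectedComponentsWithStats(m.astype('uint8'))
    for i in range(1,n):
        if st[i,4]>n0: print(st[i],ce[i],onz(f,[ce[i]],.105))
print('orange');comps((hsv[...,0]<20)&(hsv[...,1]>110)&(hsv[...,2]>60),150)
print('green');comps((hsv[...,0]>45)&(hsv[...,0]<80)&(hsv[...,1]>120)&(hsv[...,2]>80),20)
im=f['pixels'][:,:,::-1];x,y=q.astype(int);x=min(max(x,80),480);y=min(max(y,60),360)
cv2.imwrite('pics/v.png',cv2.resize(im[y-60:y+60,x-80:x+80],(800,600),interpolation=cv2.INTER_CUBIC));print(x-80,y-60)
E
```

```text
27.2667 [0.5781 0.0758 0.1998] [-0.4079  0.3328  0.2171  1.7938 -0.0849  1.027  -0.0707]
[286.6697 211.2435]
orange
[268 193  34  32 708] [284.6059 209.5975] [[0.5798 0.0721 0.105 ]]
green
[255  29  10   6  53] [259.1132  31.4906] [[0.5525 0.1919 0.105 ]]
[257  90   9   5  42] [260.7143  91.9286] [[0.5562 0.1545 0.105 ]]
[259 146   9   5  42] [262.7143 147.9286] [[0.5602 0.1166 0.105 ]]
[261 198   8   4  31] [264.3871 199.4516] [[0.5642 0.0786 0.105 ]]
[263 245   8   4  32] [266.5 246.5] [[0.5686 0.0408 0.105 ]]
206 151
```

View pics/v.png

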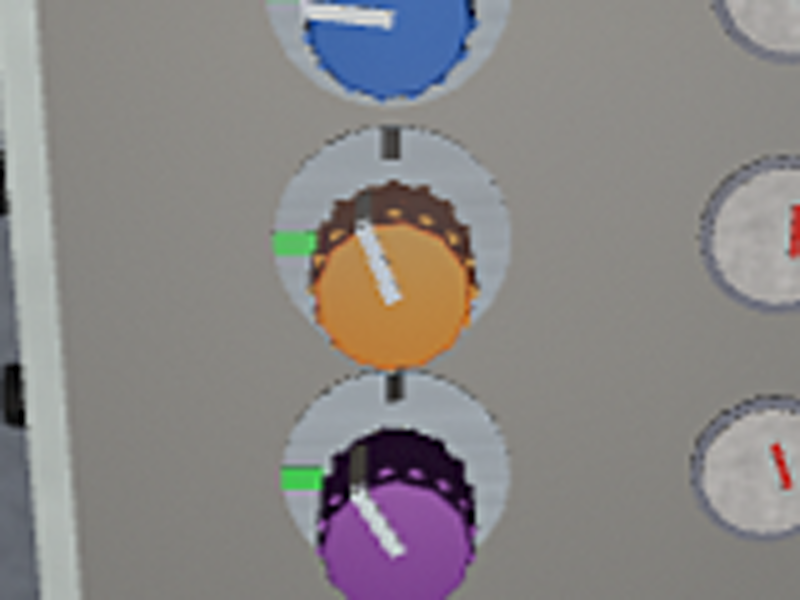

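The crop shows the orange knob's top centred at (393,296), its pointer tip at (365,222), the green mark to its left at (295,243) and the closed mark above at (390,140).

```bash
python3 - <<'E'
from h import *
import pickle
f=pickle.load(open('F4.pkl','rb'))
c=lambda u,v,z:onz(f,[[206+u/5-.4,151+v/5-.4]],z)[0]
a=c(393,297,.105);b=c(365,223,.105);g=c(295,243,.075);k=c(390,142,.075);dc=c(392,243,.075)
yaw=95.7;ang=lambda d:np.degrees(np.arctan2(d[1],d[0]))
print('knob',a,'dial',dc,'pointer ang',ang(b-a)-yaw,'len',np.linalg.norm(b-a),'green',ang(g-dc)-yaw,'black',ang(k-dc)-yaw)
e=lambda u,v:c(u,v,.105)
print('dia',np.linalg.norm(e(316,296)-e(472,296)))
print('expected y along h from well -.197:',(a[:2]-[.5714,.268])@[-.0993,.995],(a[:2]-[.5714,.268])@[.995,.0993])
E
```

```text
knob [0.5796 0.0717 0.105 ] dial [0.5795 0.071  0.075 ] pointer ang 19.139157173606733 len 0.012258063034101058 green -270.64760400625374 black 0.4904765363926913
dia 0.02335419543373426
expected y along h from well -.197: -0.19611372687029835 -0.011363222141621313
```

```bash
python3 - <<'E'
from h import *
a=row([.5786,.0719,.10],Rt(-30))
E
```

```text
[-0.032  0.001  0.667 -0.001 -0.     0.195] mm 100.0 deg 35.0
```

Emit:
{"api": "send_rows", "payload": {"deltas": [[0.37, -0.032, 0, 0, 0, 0, 0.04], [0.37, -0.032, 0, 0.15, 0, 0, 0.08], [0.37, -0.032, 0, 0.3, 0, 0, 0.12], [0.37, -0.032, 0, 0.45, 0, 0, 0.16], [0.37, -0.032, 0, 0.6, 0, 0, 0.195], [0.37, -0.032, 0, 0.667, 0, 0, 0.195], [0.37, -0.032, 0, 0.667, 0, 0, 0.195], [0.37, -0.032, 0, 0.667, 0, 0, 0.195], [0.37, -0.032, 0, 0.667, 0, 0, 0.195]]}}

```text
clock: 28.07
tcp_pos: [0.5804, 0.0709, 0.1023]
orientation: [-2.719, -1.571, -0.003]
contact_force: [0.3, -0.4, -0.2]
grip_width: 0.0314
```

```bash
python3 - <<'E'
from h import *
o=r.get_obs();print(o['tcp_pos'],o['grip_width'])
a=row([.5786,.0719,.09],Rt(-30))
E
```

```text
[0.5804 0.0709 0.1023] 0.031400350354001946
[-0.001 -0.013  0.082 -0.    -0.001  0.   ] mm 12.0 deg 0.0
```

Emit:
{"api": "send_rows", "payload": {"deltas": [[0.37, -0.001, -0.013, 0.05, 0, 0, 0], [0.37, -0.001, -0.013, 0.082, 0, 0, 0], [0.37, -0.001, -0.013, 0.082, 0, 0, 0], [0.37, -0.001, -0.013, 0.082, 0, 0, 0]]}}

```text
clock: 28.4
tcp_pos: [0.5775, 0.0712, 0.0888]
orientation: [-2.721, -1.567, 0.0]
contact_force: [-0.5, 0.1, -0.7]
grip_width: 0.0316
```

```bash
python3 - <<'E'
from h import *
o=r.get_obs();print(o['tcp_pos'])
a=row([.5786,.0719,.057],Rt(-30))
f=grab('wrist');M=R.from_rotvec(o['orientation']).as_matrix()
# colour masks around the knob and dark pads along pad row
print(proj(f,[[.5795,.0714,.105]]),proj(f,[o['tcp_pos']-M[:,2]*.034]))
hsv=cv2.cvtColor(f['pixels'],cv2.COLOR_RGB2HSV);m=((hsv[...,0]<20)&(hsv[...,1]>110)&(hsv[...,2]>60)).astype('uint8')
n,l,st,ce=cv2.connectedComponentsWithStats(m);print([(st[i],ce[i]) for i in range(1,n) if st[i,4]>150])
for y in range(250,300,6): print(y,''.join('#' if v<60 else 'o' if h<20 and s>110 else '.' for h,s,v in hsv[y,220:345:2]))
E
```

```text
[0.5775 0.0712 0.0888]
[ 0.008  0.004  0.212 -0.001 -0.    -0.001] mm 32.0 deg 0.0
[[287.5054 274.2648]] [[284.2277 297.1633]]
[(array([ 261,  233,   54,   63, 2201], dtype=int32), array([288.5729, 266.289 ]))]
250 ......................o###oooo###ooo##ooooooo#.................
256 ......................##o#ooooooooooooooooo#oo#................
262 .....................#....oooooooooooooooooooo#................
268 .....................ooooo......ooooooooooooooo................
274 ....#########........oooooooooo....ooooooooooooo..#########....
280 ...##########.........oooooooooooooooooooooooo##..##########...
286 #############...........oooooooooooooooooooo...#..#############
292 #############..............oooooooooooooo.........#############
298 #############....................................##############
```

Emit:
{"api": "send_rows", "payload": {"deltas": [[0.37, 0.006, 0.009, 0.02, 0, 0, 0], [0.37, 0.006, 0.009, 0.07, 0, 0, 0], [0.37, 0.006, 0.009, 0.12, 0, 0, 0], [0.37, 0.006, 0.009, 0.17, 0, 0, 0], [0.37, 0.006, 0.009, 0.21, 0, 0, 0], [0.37, 0.006, 0.009, 0.21, 0, 0, 0], [0.37, 0.006, 0.009, 0.21, 0, 0, 0]]}}

```text
clock: 29.03
tcp_pos: [0.5787, 0.0712, 0.0566]
orientation: [-2.721, -1.566, 0.002]
contact_force: [0.1, 1.0, -1.3]
grip_width: 0.0315
```

Emit:
{"api": "send_rows", "payload": {"deltas": [[0, 0, 0, 0, 0, 0, 0], [0, 0, 0, 0, 0, 0, 0], [0, 0, 0, 0, 0, 0, 0], [0, 0, 0, 0, 0, 0, 0]], "squeeze": 25}}

```text
clock: 29.37
tcp_pos: [0.5803, 0.0707, 0.0575]
orientation: [-2.723, -1.567, -0.002]
contact_force: [4.5, -1.6, -5.5]
grip_width: 0.0227
```

Gripped at 22.7 mm with a small side force. Turning 71° anticlockwise.

Emit:
{"api": "send_rows", "payload": {"deltas": [[0, 0, 0.005, 0, 0, 0, -0.033], [0, 0, 0.005, 0, 0, 0, -0.066], [0, 0, 0.005, 0, 0, 0, -0.1], [0, 0, 0.005, 0, 0, 0, -0.133], [0, 0, 0.005, 0, 0, 0, -0.166], [0, 0, 0.005, 0, 0, 0, -0.2], [0, 0, 0.005, 0, 0, 0, -0.233], [0, 0, 0.005, 0, 0, 0, -0.266], [0, 0, 0.005, 0, 0, 0, -0.3], [0, 0, 0.005, 0, 0, 0, -0.333], [0, 0, 0.005, 0, 0, 0, -0.366], [0, 0, 0.005, 0, 0, 0, -0.394], [0, 0, 0.005, 0, 0, 0, -0.394], [0, 0, 0.005, 0, 0, 0, -0.394]]}}

```text
clock: 30.53
tcp_pos: [0.5799, 0.0707, 0.0575]
orientation: [-1.312, -2.853, -0.002]
contact_force: [3.1, -1.7, -2.6]
grip_width: 0.0227
```

```bash
python3 - <<'E'
from h import *
import pickle
o=r.get_obs();M=R.from_rotvec(o['orientation']).as_matrix();print(o['tcp_pos'],o['contact_force'],o['moment'],np.degrees(np.arctan2(M[1,1],M[0,1])))
f=grab('wrist','u.png');pickle.dump((f,o),open('F5.pkl','wb'))
q=proj(f,[[.5795,.0714,.105]])[0];print(q)
hsv=cv2.cvtColor(f['pixels'],cv2.COLOR_RGB2HSV)
x,y=q.astype(int)
for v in range(y-30,y+20,2): print(v,''.join('#' if c<60 else 'o' if h<20 and s>110 else 'W' if c>150 and s<60 else '.' for h,s,c in hsv[v,x-45:x+45]))
E
```

```text
[0.5799 0.0707 0.0575] [ 3.0701 -1.6654 -2.5942] [-0.3904 -0.274   0.0676] 40.61608062171556
[281.4257 314.906 ]
284 ######################..oooooooooooooooooooooooooooooooooooooooooooooooo##################
286 ####################...ooo#ooooooooo#o#####ooooooo#####oooooooooooooooooo#################
288 ####################.#.oo#oooooooooooo##oooooooooooooooooooo#oooooooooooo#################
290 ###################.#..oo#ooo##oooooooooooooooooooooooooooooo###oo#oooooo#################
292 ###################.#..oooo##oooooooooooooooooooooooooooooooooooooooo###o#################
294 ###################.##ooo#oooooooooooooooooooooooooooooooooooooooooo#ooooo################
296 ###################....#ooooooooooooooooooooooooooooooooooooooooooooo#ooooo###############
298 ##################.WW.oooooooooooooooooooooooooooooooooooooooooooooooo##oo################
300 #################.W..WW..oooooooooooooooooooooooooooooooooooooooooooooooo#o###############
302 ##################.WWWWWWW..ooooooooooooooooooooooooooooooooooooooooooooooo###############
304 #################oWWWWWWWWWWWW..o
[... 687 characters left out ...]
ooooooooooooooooooooo##############
320 WWWWWW..#########oooooooooooooooooooooooooooooooooooooooooooooooooooooooooo##########.WWWW
322 WWWWWW..##########ooooooooooooooooooooooooooooooooooooooooooooooooooooooooo##########.WWWW
324 #.WWWWW.###########ooooooooooooooooooooooooooooooooooooooooooooooooooooooo###########.WWWW
326 ##.WWWW.##########..oooooooooooooooooooooooooooooooooooooooooooooooooooo..###########.WWW.
328 ###WWWW.##########.WW.ooooooooooooooooooooooooooooooooooooooooooooooooo...###########.WWW#
330 ##################WWWWWWooooooooooooooooooooooooooooooooooooooooooooo.....################
332 ##################WWWWWWWWoooooooooooooooooooooooooooooooooooooooo........################
```

```bash
cat >> h.py <<'E'
def pointer(f,r=.0095):
    hsv=cv2.cvtColor(f['pixels'],cv2.COLOR_RGB2HSV).astype(int);q=proj(f,[[.5795,.0714,.105]])[0].astype(int)
    ys,xs=np.mgrid[q[1]-40:q[1]+40,q[0]-50:q[0]+50];s=hsv[ys,xs];k=(s[...,2]>130)&(s[...,1]<70)
    p=onz(f,np.c_[xs[k],ys[k]],.105)[:,:2];p=p[np.hypot(*(p-[.5797,.0717]).T)<r]
    v=cv2.fitLine(p.astype('float32'),cv2.DIST_HUBER,0,.01,.01).ravel()
    d=p.mean(0)-[.5797,.0717];u=v[:2]*np.sign(v[:2]@d);print('pointer pts',len(p),'own angle from +y',np.degrees(np.arctan2(u[1],u[0]))-95.7,p.mean(0))
E
python3 - <<'E'
from h import *
import pickle
pointer(pickle.load(open('F5.pkl','rb'))[0]);pointer(pickle.load(open('F4.pkl','rb')))
E
```

```text
pointer pts 140 own angle from +y -268.6061819289613 [0.5753 0.0705]
pointer pts 43 own angle from +y 19.241103400308745 [0.5777 0.0755]
```

The pointer is at 91.4°, on the green mark. Releasing and rising.

Emit:
{"api": "send_rows", "payload": {"deltas": [[0.36, 0, 0, 0, 0, 0, 0], [0.36, 0, 0, 0, 0, 0, 0], [0.36, 0, 0, 0, 0, 0, 0], [0.36, 0, 0, -0.1, 0, 0, 0], [0.36, 0, 0, -0.3, 0, 0, 0], [0.36, 0, 0, -0.6, 0, 0, 0], [0.36, 0, 0, -0.9, 0, 0, 0], [0.36, 0.2, 0, -0.95, 0, 0, 0], [0.36, 0.2, 0, -0.95, 0, 0, 0], [0.36, 0.2, 0, -0.95, 0, 0, 0]]}}

```text
clock: 31.42
tcp_pos: [0.5602, 0.0955, 0.2013]
orientation: [-1.304, -2.858, -0.005]
contact_force: [-0.4, -0.1, -0.9]
grip_width: 0.0307
```

```bash
python3 - <<'E'
from h import *
import pickle
o=r.get_obs();print(o['clock'],o['tcp_pos'],o['contact_force'])
f=grab('wrist','t.png');pointer(f)
# wing direction in well
hsv=cv2.cvtColor(f['pixels'],cv2.COLOR_RGB2HSV);g=grab('scene');S=grab('side')
n='scene'
for n,F in (('scene',g),('side',S),('wrist',f)):
    hs=cv2.cvtColor(F['pixels'],cv2.COLOR_RGB2HSV);q=proj(F,[[.5714,.268,.108]])[0];print(n,q)
    m=((hs[...,0]<22)&(hs[...,1]>100)&(hs[...,2]>70)).astype('uint8');k,l,st,ce=cv2.connectedComponentsWithStats(m)
    for i in range(1,k):
        if np.hypot(*(ce[i]-q))<25 and st[i,4]>15:
            p=onz(F,np.argwhere(l==i)[:,::-1],.108);v=cv2.fitLine(p[:,:2].astype('float32'),cv2.DIST_L2,0,.01,.01).ravel()
            print(st[i],p.mean(0),'ang',np.degrees(np.arctan2(v[1],v[0]))%180)
F0=pickle.load(open('F0.pkl','rb'))
for n,F in (('scene',g),('side',S)):
    d=cv2.absdiff(F['pixels'],F0[n]['pixels']).max(2);k,l,st,ce=cv2.connectedComponentsWithStats(cv2.morphologyEx((d>40).astype('uint8'),cv2.MORPH_OPEN,np.ones((2,2))))
    print(n,[(st[i].tolist()) for i in range(1,k) if st[i,4]>12])
E
```

```text
31.4167 [0.5602 0.0955 0.2013] [-0.3543 -0.1205 -0.8791]
pointer pts 39 own angle from +y -269.7795701904771 [0.5752 0.0709]
scene [367.5995 279.9303]
[360 276  16  14 134] [0.5771 0.2708 0.108 ] ang 90.10349
side [259.4398 250.1299]
[258 246   5  14  42] [0.5687 0.2786 0.108 ] ang 93.06412
wrist [468.2268  24.2496]
[ 431    0   68   56 1316] [0.5711 0.2655 0.108 ] ang 89.449776
scene [[329, 0, 46, 44, 1358], [384, 0, 36, 12, 116], [431, 0, 61, 65, 1062], [551, 0, 8, 4, 26], [453, 5, 12, 6, 33], [386, 29, 13, 10, 71], [322, 32, 6, 12, 46], [387, 40, 24, 30, 272], [413, 43, 21, 32, 399], [294, 45, 74, 175, 5851], [372, 45, 20, 46, 370], [384, 75, 48, 20, 426], [265, 190, 25, 27, 391], [357, 276, 21, 22, 274]]
side [[311, 0, 167, 183, 8393], [442, 0, 15, 22, 166], [480, 0, 16, 49, 322], [440, 2, 41, 76, 621], [246, 51, 61, 138, 3522], [262, 60, 6, 3, 15], [266, 114, 11, 6, 38], [453, 142, 9, 4, 27], [414, 150, 8, 66, 253], [423, 170, 11, 11, 87], [422, 188, 34, 10, 236], [287, 203, 18, 19, 211], [409, 227, 41, 89, 1898], [253, 248, 17, 16, 154]]
```

Knob at 90.2°, cartridge locked, and nothing else moved in the difference images. Handing in.

```bash
python3 -c "
from bench import r
print(r.hand_in())"
```

```text
the job is handed in; nothing more can be done
None
```

The dry-air station is back in service and the job is handed in, at about 31.6 s of the 72 s allowed. I stood the fresh cartridge upright on its foot and let go. Then I took it by its wing, lowered it into the well, pushed it down and turned it clockwise until it locked. Last, I turned the orange valve about 71° to its green mark.

**Last checks**
- **Cartridge:** it came up to the predicted locked height and held against a tug of about 12 N. The wing's direction measured 89–93°, against 95.7° for the green dots. That is within its 10° of play, and the measurement is rough because the wing's sides were in the mask.
- **Valve:** the orange pointer reads 90.2° after release, with 90° as the target.
- **Rest of the bench:** before/after difference images show changes only at the arm, the cartridge's old spot and the well. The arm hid part of the view. I found no change at the other knobs, but did not measure each one.

**What went wrong or disagreed**
- **Fingertip position:** the fingertips sit about 43 mm further back along the tool than the stated tool frame. Because of this my first grasp closed on top of the can, and it probably pushed the cartridge about 25–30 mm along the bench. I corrected for the offset from then on.
- **Positioning:** the arm settled up to about 2.5 mm off target in places, so I corrected those moves from the measured position.

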